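# Load the spray turntable with flanged hubs

## Task

Load the air-driven spray turntable: close its throttle lever fully first, then lift the masking cap off the table's centring spigot and stack all the flanged hubs on the spigot, face down one on another, each fully home on the spigot below, the wide-flanged hubs below the narrow-flanged ones so that the spray reaches every flange. Put the masking cap on top of the finished stack, fully home, and only then set the throttle lever to the idle mark, the white line. Do not knock over the aerosol can behind the hubs, nor shove it, the masking tape or the brush away.

Things in the scene. Friction and masses are not known exactly. Their poses are not given: they have to be found in the camera images.
- hub_wide_1: Aluminium hub, may be absent, lies flange down, origin mid-underside, z up, about 0.4 kg. From below: flange 96 mm diameter, 16 mm thick, six dark bolt holes; boss 46 mm diameter from 16 to 42 mm up (grip here); spigot 36 mm diameter, 42 to 55 mm up, top 3 mm chamfered. Underside recess 38 mm diameter, 14.5 mm deep, fits over a spigot: stacked hubs stand 42 mm apart.
- hub_wide_2: Aluminium hub, may be absent, lies flange down, origin mid-underside, z up, about 0.4 kg. From below: flange 96 mm diameter, 16 mm thick, six dark bolt holes; boss 46 mm diameter from 16 to 42 mm up (grip here); spigot 36 mm diameter, 42 to 55 mm up, top 3 mm chamfered. Underside recess 38 mm diameter, 14.5 mm deep, fits over a spigot: stacked hubs stand 42 mm apart.
- hub_narrow_1: Aluminium hub, may be absent, lies flange down, origin mid-underside, z up, about 0.3 kg. From below: flange 72 mm diameter, 16 mm thick, four dark bolt holes; boss 46 mm diameter from 16 to 42 mm up (grip here); spigot 36 mm diameter, 42 to 55 mm up, top 3 mm chamfered. Underside recess 38 mm diameter, 14.5 mm deep, fits over a spigot: stacked hubs stand 42 mm apart.
- hub_narrow_2: Aluminium hub, may be absent, lies flange down, origin mid-underside, z up, about 0.3 kg. From below: flange 72 mm diameter, 16 mm thick, four dark bolt holes; boss 46 mm diameter from 16 to 42 mm up (grip here); spigot 36 mm diameter, 42 to 55 mm up, top 3 mm chamfered. Underside recess 38 mm diameter, 14.5 mm deep, fits over a spigot: stacked hubs stand 42 mm apart.
- cap: Grey plastic masking cap, 64 mm diameter, 48 mm high, with the same underside recess as the hubs (38 mm diameter, 14.5 mm deep), no spigot on top. Origin mid-underside, z up. Disc from 0 to 18 mm, above it a round grip knob 30 mm diameter from 18 to 48 mm. Starts seated on the turntable's spigot. 0.12 kg.
- spigot (a point): Foot centre of the turntable's spigot, in the top plane of the round steel plate (140 mm diameter, 50 mm above the bench) where the lowest hub's underside seats; z up. Spigot 36 mm diameter, 13 mm high, top 3 mm chamfered. The turntable (base 160 mm diameter) stands fast; its plate turns stiffly about z.
- throttle_pivot (a point): Pivot of the throttle lever, on the dark quadrant disc (92 mm diameter, top 40 mm above the bench) beside the turntable plate. The lever turns about the vertical through it.
- throttle_knob (a point): Middle of the throttle lever's upright black knob, 72 mm from the pivot, 76 mm above the bench: a round post 21 mm diameter at full thickness from 58 to 90 mm above the bench (top at 94 mm), to be pinched from above. The flat lever arm below it lies 44 to 50 mm above the bench.
- idle_mark (a point): Where the middle of the throttle knob stands when the lever is at idle: over the outward line of the single white line on the quadrant disc (fixed to the turntable).
- throttle (a joint): Angle of the throttle lever, rad: 0 = fully closed against its stop, grows anticlockwise seen from above, 0.60 = idle (arm over the single white line), 1.45 = fully open. Stiff by friction (about 2 N at the knob); stays where it is left. Starts well open.
- can_a: Aerosol can, 67 mm diameter, 227 mm high, standing behind the hubs. Origin: centre of its underside.
- masking_tape: Roll of masking tape lying flat between the robot and the turntable, 103 mm diameter, 25 mm high. Origin: centre of its underside.
- flat_brush: Flat wooden brush, 210x42x13 mm, lying behind the hubs, long axis its own y. Origin: centre of its underside.

How it is judged:
By the outcome, as a careful person would: the job done as asked, in the order asked, and still so for the second after the job is handed in, with the robot touching nothing.
Of hub_wide_1, hub_wide_2, hub_narrow_1, hub_narrow_2 only 3 to 4 are there at a start; the rules pass over those that are not, and their reading is None.
At some moment in a run one of hub_wide_1, hub_wide_2, hub_narrow_1, hub_narrow_2 may be knocked a few centimetres aside while the robot is not near it.
It also fails if it takes over 210 s, if anything falls off the work surface, if the arm or the gripper's body presses on something with over 40 N, if the wrist force passes 120 N, or if a joint passes its speed limit or range.

## Robot

A 6-joint arm with a two-finger parallel gripper is mounted at the origin on the work surface; the furniture and walls round the work are solid. World frame = base frame: x ahead of the robot, y to its left, z up, the work surface at z = 0. Lengths are in m, angles in rad, forces in N, time in s.
With the tool pointing down it reaches from about 0.25 to 0.775 m from the base axis. Payload 8.9 kg.
Tool frame: the origin (TCP) lies at the very end of the fingers, on their centre line; the grasp point (between the pads) lies 19 mm behind it; z points along the fingers, y is the line along which they close (so a half turn about z gives the same grasp; the last joint's range is limited). The gripper opens to 85 mm and grips with 20 to 120 N. Pads are 22 mm wide; open, the fingers measure 114 mm over their backs; the gripper's body (76 mm by 85 mm) begins 54 mm behind the grasp point. The pads swing forward as they close: fully open they stand 13 mm farther back than shut.
Start: joints at [-1.406, 0.291, -0.153, 1.127, 0, 1.431], TCP at [0.157, -0.501, 0.21] pointing down, gripper open.
Joint ranges: [-2.52, 2.52], [-0.91, 1.74], [-1.3, 1.37], [-1.96, 2.02], [-1.52, 1.47], [-3.14, 3.14]. Speed limits (rad/s): [2.22, 2.22, 2.79, 3.14, 3.14, 3.14].

## Interface

Orientations are given as a unit quaternion [x, y, z, w].
In Python, from bench import r gives the robot as it stands.
- The arm moves only by the tool servo_tool, never from a script. Its argument "motion" is a list of rows, each an object with "xyz": the shift along the tool's x, y, z in units of 0.2 m (1.0 is 0.2 m), a list of three; "angular": the turn, a rotation vector about the tool's x, y, z in units of 2 rad (1.0 is 2 rad), a list of three. In form: [{"xyz": [tx, ty, tz], "angular": [wx, wy, wz]}, ...]. A call has 1 to 10 rows; each row is the pose to reach, as a shift and turn from the pose commanded when the call began, along the tool's axes at that moment; what a row does not reach only later rows make up. A row lasts 1/12 s, in which the tool goes at most 41.7 mm and 7.16 degrees, less where a joint would pass 70% of its speed; a pose out of reach is approached as far as the arm can. A call with a number of a shift or a turn outside -1 to 1 is refused whole. A call with a gripper value outside its range is refused whole. "claw" is the gripper command: -1 is shut, 1 is fully open, values between are in proportion, set as the call begins (left out, the last holds). The fingers move at their own pace and stop on an object; "grip_force" is the grip in N (left out, the last holds). Time passes only in rows, so rows that repeat a pose let the fingers close. It gives the time, the measured TCP pose, the force, the opening and the grip force at its end, in the units of the state.
- r.get_obs(): the state, without advancing time (a new reading comes with each control period).
- r.snapshot(name): name is "scene" or "top"; returns the picture (400x640x3 uint8, red, green, blue); there is no depth.
- r.camera_info(name): a dict with "mtx" (3x3 intrinsics, pixels), "rvec" (rotation vector, rad) and "tvec" (3), from world to camera coordinates, as OpenCV has them. Camera axes: x right, y down, z forward; pixel columns grow to the right and rows downward; lengths in m; the calibration is good to about 2 mm. A picture is of the moment at which its call begins. camera_info takes no time and is no camera call.
- r.sign_off(): hands the job in; it is judged then, once.
Trained networks look in the newest picture that a camera, given by its name, has taken for a name from the list of things; names that differ only in an ending like _2 or _b are one class to them, and where a whole thing is asked for, a point or a joint stands for the part that bears it (a point fixed in the world has none). Each returns a list of dicts, best first, with "score" (0 to 1); they miss things now and then, are a little off and sometimes report something else, mostly with a low value. They report only what shows in the picture. A call takes as long as a camera call.
- r.find_in(camera, label): "box" ([centre column, centre row, width, height] in pixels, round what is visible of it).
- r.silhouettes(camera, label): "mask" (400x640 bool, what is visible of it) and "box" ([centre column, centre row, width, height] in pixels, round what is visible of it).
The state is a dict: "time": time; "joints": joint angles; "qvel": joint speeds; "joint_efforts": joint torques, N m; "ee_pos": TCP position; "eef_rot": TCP orientation; "ft_force": force on the tool from outside, world axes, zero at the start; "moment": the same for the moment, N m; "width": finger opening in m; "grip_force": force on a finger pad.
Only numpy, scipy, OpenCV 4.12 (cv2) and the standard library are available. Lean on these libraries where they do the work, as an engineer would, in place of code of your own. Each camera call takes 0.05 s, during which the arm holds its last target. There are 200 camera calls.

## Working session

There is one attempt and no reset: what is moved stays moved. The work goes in short steps, Python scripts to look and compute and a tool call to move; the robot and the scene stay as the last step left them, time stands still between calls to the robot, and variables do not carry over. Pictures are saved under pics/ and viewed, at most 14 in all, crops included, and the job is handed in when it is done.

Besides the shell and the picture viewer there is one more tool, called after "Call:" as name(argument=value, ...) on one line, values as JSON. servo_tool: Moves the arm, as the interface text tells. Shifts and turns lie within -1 to 1; 1 stands for 0.2 m of shift or 2 rad of turn. Its arguments: {"type":"object","properties":{"motion":{"type":"array"},"claw":{"type":"number"},"grip_force":{"type":"number"}},"required":["motion"]}

```bash
mkdir -p pics; ls
cat > h.py <<'E'
import numpy as np, cv2
from bench import r
from scipy.spatial.transform import Rotation as R
def cam(n):
    c=r.camera_info(n); M=cv2.Rodrigues(np.array(c["rvec"],float))[0]
    return np.array(c["mtx"],float),M,np.array(c["tvec"],float).ravel()
def ray(n,u,v,z):
    K,M,t=cam(n); d=M.T@np.linalg.solve(K,[u,v,1]); o=-M.T@t
    return o+d*(z-o[2])/d[2]
def proj(n,p):
    K,M,t=cam(n); q=K@(M@np.array(p,float)+t); return q[:2]/q[2]
def snap(n,f=None):
    im=np.asarray(r.snapshot(n))
    if f: cv2.imwrite(f"pics/{f}.png",im[:,:,::-1])
    return im
E
python3 - <<'E'
from h import *
for n in("scene","top"):
    snap(n,n+"0"); K,M,t=cam(n); print(n,-M.T@t,K[0,0],M[2])
    for l in["hub_wide_1","hub_narrow_1","cap","throttle_knob","throttle_pivot","can_a","masking_tape","flat_brush","throttle"]:
        print(l,[(round(d["score"],2),np.round(d["box"]).astype(int).tolist()) for d in r.find_in(n,l)])
o=r.get_obs();print(o)
E
```

```text
pics
scene [ 0.37786773 -0.59586789  0.57255424] 412.61661054026445 [ 0.19156671  0.79119208 -0.58079022]
hub_wide_1 [(0.69, [315, 181, 43, 31]), (0.65, [263, 196, 41, 37])]
hub_narrow_1 [(0.64, [266, 160, 31, 26])]
cap [(0.62, [360, 203, 31, 33])]
throttle_knob [(0.71, [379, 265, 40, 36])]
throttle_pivot [(0.95, [359, 235, 77, 86])]
can_a [(0.96, [390, 142, 37, 97])]
masking_tape [(0.59, [243, 252, 51, 44])]
flat_brush [(0.91, [351, 164, 42, 35])]
throttle [(0.58, [382, 265, 42, 34])]
top [0.37739993 0.09274571 1.00514773] 424.73297527150066 [ 0.17611442  0.00696938 -0.98434503]
hub_wide_1 [(0.93, [279, 249, 44, 43]), (0.57, [268, 195, 40, 36])]
hub_narrow_1 [(0.72, [218, 234, 30, 28]), (0.23, [413, 174, 41, 22])]
cap [(0.9, [343, 166, 29, 27])]
throttle_knob [(0.51, [412, 176, 45, 22])]
throttle_pivot [(0.8, [372, 173, 129, 73]), (0.42, [413, 177, 46, 26])]
can_a [(0.96, [267, 106, 38, 64]), (0.38, [414, 173, 46, 22])]
masking_tape [(0.95, [353, 278, 40, 46])]
flat_brush [(0.76, [232, 148, 89, 26])]
throttle [(0.56, [412, 176, 48, 25])]
{'time': 1.0, 'joints': array([-1.40631560e+00,  2.90694051e-01, -1.53422920e-01,  1.12669651e+00,
        3.76218112e-06,  1.43146487e+00]), 'qvel': array([ 1.11895968e-03,  2.95572253e-05,  1.59324929e-03, -2.10513861e-03,
        5.47072771e-04,  5.57593186e-04]), 'joint_efforts': array([ 6.74891144e-04, -5.37031567e+01,  3.31642985e+01,  1.59642208e-03,
       -1.94995564e-04, -1.59067588e-05]), 'ee_pos': array([ 0.15704613, -0.50094792,  0.20959963]), 'eef_rot': array([ 9.88484439e-01,  1.51322549e-01,  1.77308569e-06, -8.60047971e-06]), 'ft_force': array([ 0.25328553,  0.04162312, -0.29495739]), 'moment': array([ 0.04581731,  0.04969688, -0.02425182]), 'grip_force': 0.0, 'width': 0.08522282382248857}
```

Run:
```python
import cv2
a=cv2.imread("pics/top0.png")[60:320,160:480];cv2.imwrite("pics/top0c.png",cv2.resize(a,None,fx=2.3,fy=2.3,interpolation=2))
a=cv2.imread("pics/scene0.png")[80:310,190:450];cv2.imwrite("pics/scene0c.png",cv2.resize(a,None,fx=2.6,fy=2.6,interpolation=2))
```

```text
(no output)
```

View pics/top0c.png

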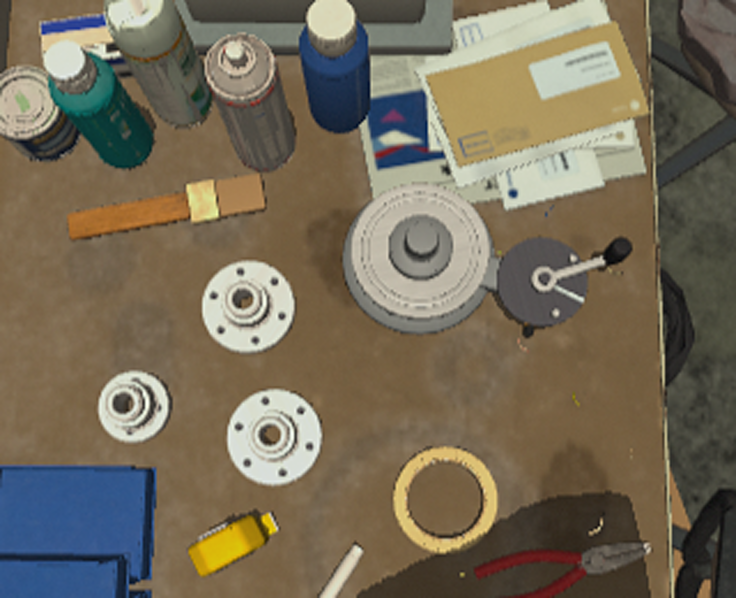

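View pics/scene0c.png

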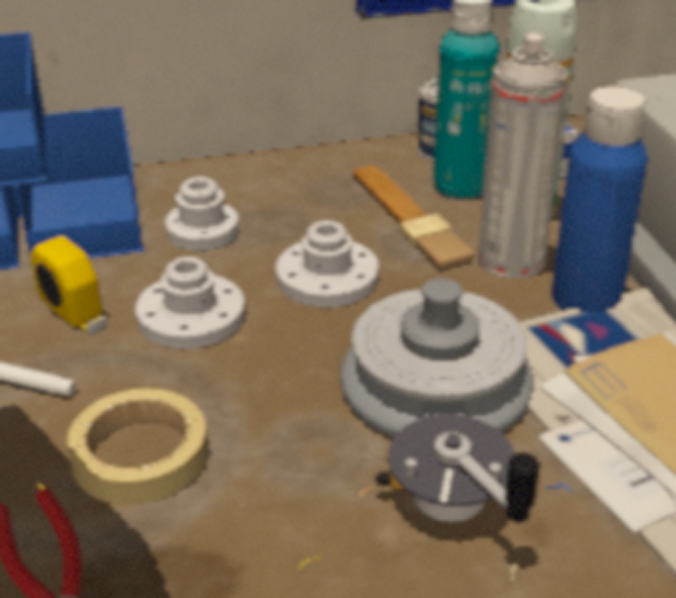

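```bash
cat >> h.py <<'E'
from scipy.optimize import minimize
HW=[(48,0),(48,16),(23,16),(23,42),(18,42),(15,55)]; HN=[(36,0),(36,16)]+HW[2:]
CAP=[(32,0),(32,18),(15,18),(15,48)]; KN=[(10.5,-18),(10.5,18)]
A=np.linspace(0,2*np.pi,48,endpoint=False)
def sil(n,prof,p,S=8):
    K,M,t=cam(n); m=np.zeros((400,640),np.float32); hs=[]
    for (r0,z0),(r1,z1) in zip(prof[:-1],prof[1:]):
        P=np.vstack([np.c_[p[0]+r_*np.cos(A),p[1]+r_*np.sin(A),0*A+p[2]+z_] for r_,z_ in((r0/1e3,z0/1e3),(r1/1e3,z1/1e3))])
        q=(K@(M@P.T+t[:,None])).T; q=q[:,:2]/q[:,2:]
        hs.append(cv2.convexHull(q.astype(np.float32))[:,0])
    a=np.vstack(hs); lo=np.floor(a.min(0)).astype(int)-1; hi=np.ceil(a.max(0)).astype(int)+2
    w=np.zeros(((hi[1]-lo[1])*S,(hi[0]-lo[0])*S),np.uint8)
    for h in hs: cv2.fillPoly(w,[np.round((h-lo+.5)*S*16-8).astype(np.int32)],1,shift=4)
    s=cv2.resize(w.astype(np.float32),(hi[0]-lo[0],hi[1]-lo[1]),interpolation=cv2.INTER_AREA)
    y0,x0=max(lo[1],0),max(lo[0],0); s=s[y0-lo[1]:,x0-lo[0]:]
    sh=m[y0:y0+s.shape[0],x0:x0+s.shape[1]]; sh[:]=s[:sh.shape[0],:sh.shape[1]]; return m
def fit(n,mask,prof,z,p0=None):
    mk=mask.astype(np.float32); ys,xs=np.nonzero(mask)
    if p0 is None: p0=ray(n,xs.mean(),ys.mean(),z+.015)[:2]
    f=lambda q:(lambda s:1-np.minimum(s,mk).sum()/np.maximum(s,mk).sum())(sil(n,prof,[q[0],q[1],z]))
    o=minimize(f,p0,method="Nelder-Mead",options=dict(initial_simplex=[p0,p0+np.array([.006,0]),p0+np.array([0,.006])],xatol=1e-4,fatol=1e-4))
    return o.x,1-o.fun
def look(items,cams=("top","scene")):
    for n in cams:
        snap(n)
        for l,prof,z in items:
            for d in r.silhouettes(n,l):
                if d["score"]<.3: continue
                x,i=fit(n,d["mask"],prof,z); print(n,l,round(d["score"],2),np.round(x*1e3,1),"iou",round(i,3))
HUBS=[("hub_wide_1",HW,0.),("hub_narrow_1",HN,0.)]
E
python3 - <<'E'
from h import *
look(HUBS+[("cap",CAP,.05),("throttle_knob",KN,.076),("can_a",[(33.5,0),(33.5,180),(15,227)],0.),("masking_tape",[(51.5,0),(51.5,25)],0.)])
for n,o,s,pts in(("top",(160,60),2.3,[(544,278,.05),(618,250,.094),(558,285,.04),(582,300,.04)]),("scene",(190,80),2.6,[(453,445,.05),(522,462,.09),(450,470,.04),(445,500,.04)])):
    for u,v,z in pts: print(n,np.round(1e3*ray(n,o[0]+u/s,o[1]+v/s,z)))
E
```

```text
top hub_wide_1 0.75 [562.7 230.5] iou 0.949
top hub_wide_1 0.74 [427.7 200.1] iou 0.918
top hub_narrow_1 0.72 [458.  343.7] iou 0.94
top hub_narrow_1 0.52 [390.1  10.3] iou 0.191
top cap 0.77 [614.6  54.7] iou 0.952
top throttle_knob 0.6 [760.9 219.8] iou 0.074
top throttle_knob 0.53 [ 605.6 -134.6] iou 0.454
top masking_tape 0.62 [367.7  28.3] iou 0.437
scene hub_wide_1 0.78 [561.  233.1] iou 0.932
scene hub_wide_1 0.67 [426.6 203. ] iou 0.948
scene hub_narrow_1 0.94 [456.6 347.9] iou 0.917
scene cap 0.83 [612.9  56.7] iou 0.927
scene cap 0.65 [381.2 -30.6] iou 0.372
scene throttle_knob 0.94 [ 603.7 -140.2] iou 0.552
scene can_a 0.86 [743.2 223.7] iou 0.938
scene masking_tape 0.78 [366.   30.8] iou 0.74
top [585. -70.  50.]
top [ 603. -134.   94.]
top [580. -86.  40.]
top [ 565. -109.   40.]
scene [583. -68.  50.]
scene [ 606. -134.   90.]
scene [577. -81.  40.]
scene [ 565. -108.   40.]
```

Call:
servo_tool(motion=[{"xyz":[0,0,0],"angular":[0,0,0.1519]},{"xyz":[0,0,0],"angular":[0,0,0.1519]},{"xyz":[0,0,0],"angular":[0,0,0.1519]},{"xyz":[0,0,0],"angular":[0,0,0.1519]}], claw=0.1, grip_force=40)

```text
time: 2.03
ee_pos: [0.157, -0.501, 0.2096]
eef_rot: [1.0, -0.001, -0.0, 0.0]
ft_force: [0.5, 0.5, 0.1]
width: 0.0471
grip_force: 0.0
```

Call:
servo_tool(motion=[{"xyz":[1,-0.9,0],"angular":[0,0,0]},{"xyz":[1,-0.9,0],"angular":[0,0,0]},{"xyz":[1,-0.9,0],"angular":[0,0,0]},{"xyz":[1,-0.9,0],"angular":[0,0,0]},{"xyz":[1,-0.9,0],"angular":[0,0,0]},{"xyz":[1,-0.9,0],"angular":[0,0,0]},{"xyz":[1,-0.9,0],"angular":[0,0,0]},{"xyz":[1,-0.9,0],"angular":[0,0,0]},{"xyz":[1,-0.9,0],"angular":[0,0,0]}])

```text
time: 2.78
ee_pos: [0.3577, -0.3202, 0.2097]
eef_rot: [1.0, 0.002, -0.0, 0.0]
ft_force: [-0.7, -0.2, -0.2]
width: 0.0472
grip_force: 0.0
```

Call:
servo_tool(motion=[{"xyz":[1,-0.9,0],"angular":[0,0,0]},{"xyz":[1,-0.9,0],"angular":[0,0,0]},{"xyz":[1,-0.9,0],"angular":[0,0,0]},{"xyz":[1,-0.9,0],"angular":[0,0,0]},{"xyz":[1,-0.9,0],"angular":[0,0,0]},{"xyz":[1,-0.9,0],"angular":[0,0,0]},{"xyz":[1,-0.9,0],"angular":[0,0,0]},{"xyz":[1,-0.9,0],"angular":[0,0,0]},{"xyz":[1,-0.9,0],"angular":[0,0,0]}])

```text
time: 3.53
ee_pos: [0.5571, -0.1413, 0.2091]
eef_rot: [1.0, 0.001, -0.0, 0.0]
ft_force: [0.2, -0.7, 0.1]
width: 0.0473
grip_force: 0.0
```

Call:
servo_tool(motion=[{"xyz":[0.23,-0.022,0],"angular":[0,0,0]},{"xyz":[0.23,-0.022,0],"angular":[0,0,0]},{"xyz":[0.23,-0.022,0.3],"angular":[0,0,0]},{"xyz":[0.23,-0.022,0.3],"angular":[0,0,0]},{"xyz":[0.23,-0.022,0.5],"angular":[0,0,0]},{"xyz":[0.23,-0.022,0.6],"angular":[0,0,0]},{"xyz":[0.23,-0.022,0.7],"angular":[0,0,0]},{"xyz":[0.23,-0.022,0.74],"angular":[0,0,0]},{"xyz":[0.23,-0.022,0.74],"angular":[0,0,0]}])

```text
time: 4.28
ee_pos: [0.601, -0.1377, 0.0599]
eef_rot: [1.0, -0.001, -0.002, -0.0]
ft_force: [0.2, -0.8, 0.3]
width: 0.0469
grip_force: 0.0
```

Call:
servo_tool(motion=[{"xyz":[0,0,0],"angular":[0,0,0]},{"xyz":[0,0,0],"angular":[0,0,0]},{"xyz":[0,0,0],"angular":[0,0,0]},{"xyz":[0,0,0],"angular":[0,0,0]},{"xyz":[0,0,0],"angular":[0,0,0]},{"xyz":[0,0,0],"angular":[0,0,0]}], claw=-1)

```text
time: 4.78
ee_pos: [0.6039, -0.1369, 0.0634]
eef_rot: [1.0, 0.0, 0.001, 0.0]
ft_force: [-1.3, 1.1, 7.5]
width: 0.0177
grip_force: 39.1
```

Run:
```python
from h import *
a=snap("scene")[180:310,310:450];b=snap("top")[130:230,340:460]
a=cv2.resize(a,(420,390),interpolation=2);b=cv2.resize(b,(380,390),interpolation=2)
cv2.imwrite("pics/knob1.png",np.hstack([a,b])[:,:,::-1]); o=r.get_obs();print(o["ee_pos"],o["ft_force"],o["width"],o["moment"])
```

```text
[ 0.60388999 -0.13688405  0.06339345] [-2.56313414  1.41093363  7.42299229] 0.01798714967586542 [0.13743312 0.49286963 0.03596256]
```

View pics/knob1.png

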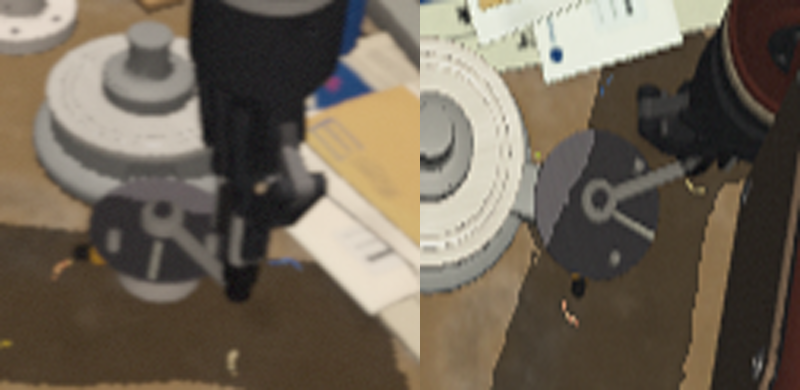

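Call:
servo_tool(motion=[{"xyz":[-0.04,0.01,0],"angular":[0,0,0]},{"xyz":[-0.075,0.014,0],"angular":[0,0,0]},{"xyz":[-0.115,0.014,0],"angular":[0,0,0]},{"xyz":[-0.153,0.011,0],"angular":[0,0,0]},{"xyz":[-0.19,0.002,0],"angular":[0,0,0]},{"xyz":[-0.227,-0.009,0],"angular":[0,0,0]},{"xyz":[-0.262,-0.026,0],"angular":[0,0,0]},{"xyz":[-0.296,-0.044,0],"angular":[0,0,0]},{"xyz":[-0.327,-0.068,0],"angular":[0,0,0]},{"xyz":[-0.356,-0.094,0],"angular":[0,0,0]}])

```text
time: 5.72
ee_pos: [0.5296, -0.1258, 0.0631]
eef_rot: [1.0, -0.003, -0.002, 0.008]
ft_force: [-17.6, -35.9, 11.7]
width: 0.0169
grip_force: 39.2
```

Call:
servo_tool(motion=[{"xyz":[-0.01,-0.01,0],"angular":[0,0,0]},{"xyz":[-0.02,-0.024,0],"angular":[0,0,0]},{"xyz":[-0.03,-0.036,0],"angular":[0,0,0]},{"xyz":[-0.038,-0.048,0],"angular":[0,0,0]},{"xyz":[-0.038,-0.048,0],"angular":[0,0,0]}])

```text
time: 6.13
ee_pos: [0.5191, -0.1131, 0.0629]
eef_rot: [1.0, -0.002, -0.004, 0.005]
ft_force: [-25.9, -19.3, 24.0]
width: 0.0167
grip_force: 58.8
```

Run:
```python
from h import *
a=snap("scene")[190:310,310:440];b=snap("top")[130:230,340:460]
for n in("scene","top"): print(np.round(proj(n,[.519,-.113,.063])),np.round(proj(n,[.519,-.113,.09])))
a=cv2.resize(a,(420,390),interpolation=2);b=cv2.resize(b,(380,317),interpolation=2);b=np.vstack([b,np.zeros((73,380,3),np.uint8)])
cv2.imwrite("pics/knob2.png",np.hstack([a,b])[:,:,::-1])
```

```text
[337. 269.] [337. 258.]
[417. 209.] [420. 207.]
```

View pics/knob2.png

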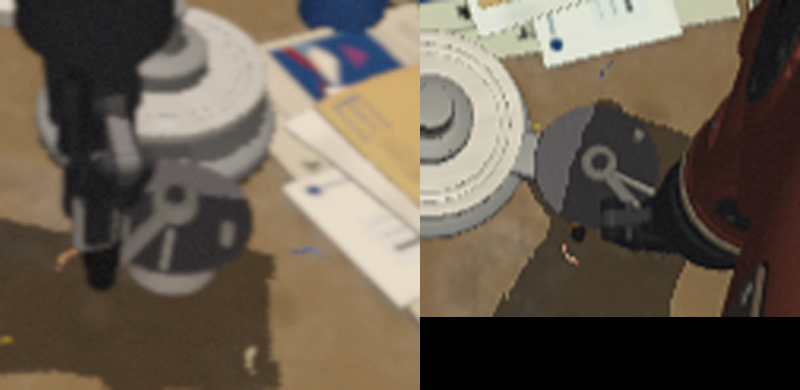

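Run:
```python
from h import *
for u,v in((178,195),(125,258),(165,220)): print(np.round(1e3*ray("scene",310+u*130/420,190+v*120/390,.05)))
o=r.get_obs();print(o["ee_pos"],o["ft_force"],o["width"],o["moment"],R.from_quat(o["eef_rot"]).as_matrix())
```

```text
[586. -65.  50.]
[ 542. -105.   50.]
[572. -83.  50.]
[ 0.5190599  -0.11299546  0.06284497] [-23.72386377 -20.99789883  23.79794512] 0.016832162027498678 [-4.61774773  5.22343622 -0.12566888] [[ 0.99995672 -0.00359671 -0.00858059]
 [-0.00368389 -0.99994154 -0.01016635]
 [-0.00854353  0.01019752 -0.99991151]]
```

Call:
servo_tool(motion=[{"xyz":[0,0,0],"angular":[0,0,0]},{"xyz":[0,0,0],"angular":[0,0,0]},{"xyz":[0,0,0],"angular":[0,0,0]},{"xyz":[0,0,0],"angular":[0,0,0]},{"xyz":[0.034,0.043,-0.02],"angular":[0,0,0]},{"xyz":[0.034,0.043,-0.02],"angular":[0,0,0]},{"xyz":[0.034,0.043,-0.02],"angular":[0,0,0]}], claw=0.1)

```text
time: 6.82
ee_pos: [0.5314, -0.1168, 0.0657]
eef_rot: [1.0, -0.0, 0.0, 0.0]
ft_force: [-0.4, -0.2, -0.3]
width: 0.0471
grip_force: 0.0
```

Call:
servo_tool(motion=[{"xyz":[0,0,0],"angular":[0,0,0]},{"xyz":[0,0,0],"angular":[0,0,0]},{"xyz":[0,0,0],"angular":[0,0,0]},{"xyz":[0,0,0],"angular":[0,0,0]},{"xyz":[0,0,0],"angular":[0,0,0]},{"xyz":[0,0,0],"angular":[0,0,0]}], claw=-1)

```text
time: 7.32
ee_pos: [0.5314, -0.1161, 0.0657]
eef_rot: [1.0, 0.0, 0.0, -0.001]
ft_force: [2.3, 5.0, 1.2]
width: 0.0169
grip_force: 39.0
```

Call:
servo_tool(motion=[{"xyz":[-0.012,-0.013,0],"angular":[0,0,0]},{"xyz":[-0.022,-0.028,0],"angular":[0,0,0]},{"xyz":[-0.034,-0.043,0],"angular":[0,0,0]},{"xyz":[-0.043,-0.059,0],"angular":[0,0,0]},{"xyz":[-0.043,-0.059,0],"angular":[0,0,0]},{"xyz":[-0.043,-0.059,0],"angular":[0,0,0]}])

```text
time: 7.82
ee_pos: [0.5228, -0.1056, 0.0658]
eef_rot: [1.0, -0.0, 0.0, 0.001]
ft_force: [4.1, -4.0, -1.0]
width: 0.0172
grip_force: 39.4
```

Call:
servo_tool(motion=[{"xyz":[-0.012,-0.022,0],"angular":[0,0,0]},{"xyz":[-0.012,-0.022,0],"angular":[0,0,0]},{"xyz":[-0.012,-0.022,0],"angular":[0,0,0]}])

```text
time: 8.07
ee_pos: [0.5214, -0.104, 0.066]
eef_rot: [1.0, -0.001, 0.001, 0.003]
ft_force: [5.2, -16.7, -6.3]
width: 0.0168
grip_force: 39.7
```

Call:
servo_tool(motion=[{"xyz":[0,0,0],"angular":[0,0,0]},{"xyz":[0,0,0],"angular":[0,0,0]},{"xyz":[0,0,0],"angular":[0,0,0]},{"xyz":[0,0,0],"angular":[0,0,0]},{"xyz":[0,0,-0.1],"angular":[0,0,0]},{"xyz":[0,0,-0.5],"angular":[0,0,0]},{"xyz":[0,0,-0.675],"angular":[0,0,0]},{"xyz":[0,0,-0.675],"angular":[0,0,0]},{"xyz":[0,0,-0.675],"angular":[0,0,0]},{"xyz":[0,0,-0.675],"angular":[0,0,0]}], claw=0.3)

```text
time: 8.9
ee_pos: [0.5211, -0.1006, 0.2025]
eef_rot: [1.0, 0.0, 0.002, 0.0]
ft_force: [-0.1, 0.1, -1.0]
width: 0.0557
grip_force: 0.0
```

Call:
servo_tool(motion=[{"xyz":[0.2,-0.6,0],"angular":[0,0,0]},{"xyz":[0.4,-0.78,0],"angular":[0,0,0]},{"xyz":[0.465,-0.78,0],"angular":[0,0,0]},{"xyz":[0.465,-0.78,0],"angular":[0,0,0]},{"xyz":[0.465,-0.78,0],"angular":[0,0,0]},{"xyz":[0.465,-0.78,0],"angular":[0,0,0]},{"xyz":[0.465,-0.78,0],"angular":[0,0,0]},{"xyz":[0.465,-0.78,0],"angular":[0,0,0]}])

```text
time: 9.57
ee_pos: [0.6119, 0.0551, 0.1994]
eef_rot: [1.0, 0.0, -0.001, 0.0]
ft_force: [0.4, -0.9, -0.5]
width: 0.0554
grip_force: 0.0
```

Run:
```python
from h import *
o=r.get_obs();print(o["ee_pos"],o["eef_rot"],o["width"])
look([("throttle_knob",KN,.076),("cap",CAP,.05)],("scene",))
a=snap("scene")[120:320,190:450]; cv2.imwrite("pics/s3.png",cv2.resize(a,None,fx=2.5,fy=2.5,interpolation=2)[:,:,::-1])
```

```text
[0.61189541 0.05509449 0.19935021] [ 9.99999148e-01  3.38266225e-05 -1.30095217e-03  9.76003661e-05] 0.055356527704068396
scene throttle_knob 0.61 [ 519.4 -108.1] iou 0.478
scene cap 0.72 [612.3  54.5] iou 0.941
scene cap 0.5 [572.2 -97.7] iou 0.263
```

View pics/s3.png

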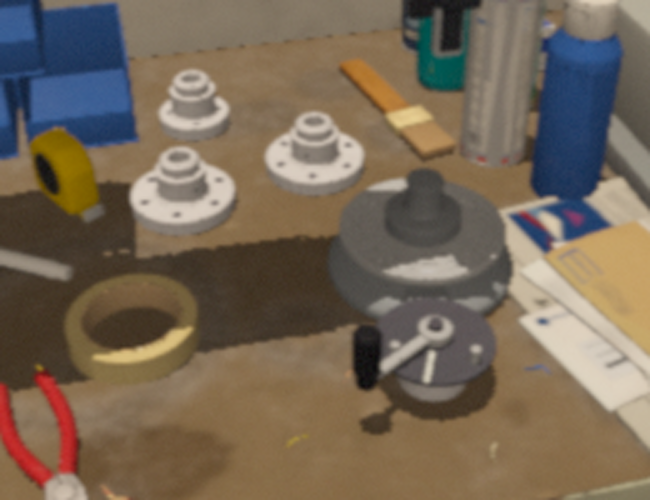

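Call:
servo_tool(motion=[{"xyz":[0.007,0,0.2],"angular":[0,0,0]},{"xyz":[0.007,0,0.35],"angular":[0,0,0]},{"xyz":[0.007,0,0.5],"angular":[0,0,0]},{"xyz":[0.007,0,0.6],"angular":[0,0,0]},{"xyz":[0.007,0,0.63],"angular":[0,0,0]},{"xyz":[0.007,0,0.63],"angular":[0,0,0]}])

```text
time: 10.27
ee_pos: [0.6131, 0.0549, 0.0734]
eef_rot: [1.0, -0.0, -0.001, -0.0]
ft_force: [-0.6, 1.3, 0.5]
width: 0.0557
grip_force: 0.0
```

Call:
servo_tool(motion=[{"xyz":[0,0,0],"angular":[0,0,0]},{"xyz":[0,0,0],"angular":[0,0,0]},{"xyz":[0,0,0],"angular":[0,0,0]},{"xyz":[0,0,0],"angular":[0,0,0]},{"xyz":[0,0,0],"angular":[0,0,0]},{"xyz":[0,0,0],"angular":[0,0,0]}], claw=-1)

```text
time: 10.77
ee_pos: [0.6158, 0.0554, 0.0764]
eef_rot: [1.0, 0.0, 0.002, 0.0]
ft_force: [-1.1, -0.2, 7.8]
width: 0.0004
grip_force: 3.8
```

Run:
```python
from h import *
a=snap("scene")[130:260,290:450]; cv2.imwrite("pics/s4.png",cv2.resize(a,None,fx=4,fy=4,interpolation=2)[:,:,::-1])
o=r.get_obs()
for z in(0,.03): print((proj("scene",o["ee_pos"]+[0,0,z])-[290,130])*4)
```

```text
[284.09757493 276.78625652]
[287.1181776  228.46088367]
```

View pics/s4.png

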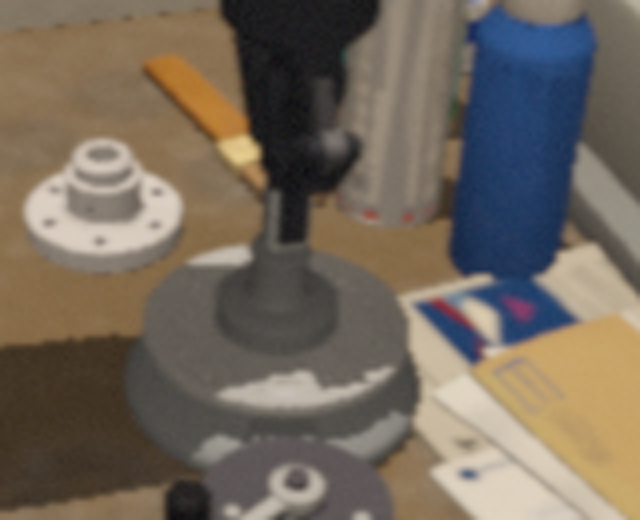

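Call:
servo_tool(motion=[{"xyz":[0,0,-0.05],"angular":[0,0,0]},{"xyz":[0,0,-0.05],"angular":[0,0,0]},{"xyz":[0,0,-0.05],"angular":[0,0,0]},{"xyz":[0,0,-0.05],"angular":[0,0,0]},{"xyz":[0,0,-0.05],"angular":[0,0,0]},{"xyz":[0,0,0.05],"angular":[0,0,0]},{"xyz":[0,0,0.13],"angular":[0,0,0]},{"xyz":[0,0,0.13],"angular":[0,0,0]},{"xyz":[0,0,0.13],"angular":[0,0,0]}], claw=0.3)

```text
time: 11.57
ee_pos: [0.6135, 0.0555, 0.0479]
eef_rot: [1.0, -0.0, -0.001, -0.0]
ft_force: [-0.1, -0.7, 0.5]
width: 0.0556
grip_force: 0.0
```

Call:
servo_tool(motion=[{"xyz":[0,0,0],"angular":[0,0,0]},{"xyz":[0,0,0],"angular":[0,0,0]},{"xyz":[0,0,0],"angular":[0,0,0]},{"xyz":[0,0,0],"angular":[0,0,0]},{"xyz":[0,0,0],"angular":[0,0,0]},{"xyz":[0,0,0],"angular":[0,0,0]}], claw=-1)

```text
time: 12.07
ee_pos: [0.6153, 0.0554, 0.0498]
eef_rot: [1.0, 0.0, 0.001, 0.0]
ft_force: [-1.2, -0.2, 6.5]
width: 0.0289
grip_force: 39.4
```

Call:
servo_tool(motion=[{"xyz":[0,0,-0.05],"angular":[0,0,0]},{"xyz":[0,0,-0.15],"angular":[0,0,0]},{"xyz":[0,0,-0.35],"angular":[0,0,0]},{"xyz":[0,0,-0.55],"angular":[0,0,0]},{"xyz":[0,0,-0.75],"angular":[0,0,0]},{"xyz":[0,0,-0.75],"angular":[0,0,0]},{"xyz":[0,0,-0.75],"angular":[0,0,0]}])

```text
time: 12.65
ee_pos: [0.6161, 0.0554, 0.2019]
eef_rot: [1.0, 0.0, 0.003, 0.0]
ft_force: [-0.2, -1.0, -2.6]
width: 0.0287
grip_force: 39.8
```

Call:
servo_tool(motion=[{"xyz":[-0.12,0.12,0],"angular":[0,0,0]},{"xyz":[-0.25,0.25,0],"angular":[0,0,0]},{"xyz":[-0.38,0.38,0],"angular":[0,0,0]},{"xyz":[-0.51,0.51,0],"angular":[0,0,0]},{"xyz":[-0.64,0.64,0],"angular":[0,0,0]},{"xyz":[-0.77,0.77,0],"angular":[0,0,0]},{"xyz":[-0.85,0.86,0],"angular":[0,0,0]},{"xyz":[-0.925,0.93,0],"angular":[0,0,0]},{"xyz":[-0.925,0.93,0],"angular":[0,0,0]},{"xyz":[-0.925,0.93,0],"angular":[0,0,0]}])

```text
time: 13.48
ee_pos: [0.4283, -0.1308, 0.198]
eef_rot: [1.0, -0.001, -0.001, -0.0]
ft_force: [0.5, -0.2, -0.5]
width: 0.0285
grip_force: 40.0
```

Call:
servo_tool(motion=[{"xyz":[0,0,0.15],"angular":[0,0,0]},{"xyz":[0,0,0.3],"angular":[0,0,0]},{"xyz":[0,0,0.5],"angular":[0,0,0]},{"xyz":[0,0,0.68],"angular":[0,0,0]},{"xyz":[0,0,0.8],"angular":[0,0,0]},{"xyz":[0,0,0.9],"angular":[0,0,0]},{"xyz":[0,0,0.95],"angular":[0,0,0]},{"xyz":[0,0,0.95],"angular":[0,0,0]}])

```text
time: 14.15
ee_pos: [0.4278, -0.1288, 0.006]
eef_rot: [1.0, 0.001, -0.002, -0.001]
ft_force: [-0.2, 0.4, -1.9]
width: 0.0287
grip_force: 40.0
```

Call:
servo_tool(motion=[{"xyz":[0,0,0.01],"angular":[0,0,0]},{"xyz":[0,0,0.02],"angular":[0,0,0]},{"xyz":[0,0,0.028],"angular":[0,0,0]},{"xyz":[0,0,0.028],"angular":[0,0,0]},{"xyz":[0,0,0.028],"angular":[0,0,0]}])

```text
time: 14.57
ee_pos: [0.4298, -0.1307, 0.0035]
eef_rot: [1.0, 0.0, 0.0, 0.0]
ft_force: [-0.7, -0.2, -0.9]
width: 0.0288
grip_force: 40.0
```

Call:
servo_tool(motion=[{"xyz":[0,0,0],"angular":[0,0,0]},{"xyz":[0,0,0],"angular":[0,0,0]},{"xyz":[0,0,0],"angular":[0,0,0]},{"xyz":[0,0,0],"angular":[0,0,0]},{"xyz":[0,0,-0.2],"angular":[0,0,0]},{"xyz":[0,0,-0.4],"angular":[0,0,0]},{"xyz":[0,0,-0.6],"angular":[0,0,0]},{"xyz":[0,0,-0.8],"angular":[0,0,0]},{"xyz":[0,0,-0.98],"angular":[0,0,0]},{"xyz":[0,0,-0.98],"angular":[0,0,0]}], claw=0.4)

```text
time: 15.4
ee_pos: [0.4327, -0.1321, 0.2056]
eef_rot: [1.0, 0.0, 0.005, 0.002]
ft_force: [-0.4, 0.1, 0.5]
width: 0.0598
grip_force: 0.0
```

Run:
```python
from h import *
print(r.get_obs()["ee_pos"])
look(HUBS+[("cap",CAP,0.),("spigot",[(18,0),(18,10),(15,13)],.05)])
a=snap("scene")[120:320,190:450]; b=snap("top","t5");cv2.imwrite("pics/s5.png",cv2.resize(a,None,fx=2.5,fy=2.5,interpolation=2)[:,:,::-1])
```

```text
[ 0.43269915 -0.13211488  0.20559408]
top hub_wide_1 0.73 [428.3 200. ] iou 0.945
top hub_wide_1 0.6 [562.8 231.3] iou 0.932
top hub_narrow_1 0.83 [457.9 343.5] iou 0.95
top cap 0.76 [ 428.7 -130.5] iou 0.794
top cap 0.41 [607.2  16.5] iou 0.123
top spigot 0.88 [601.7  18. ] iou 0.045
scene hub_wide_1 0.96 [560.6 232.7] iou 0.95
scene hub_wide_1 0.7 [424.  202.6] iou 0.731
scene hub_narrow_1 0.48 [447.2 351.8] iou 0.255
scene cap 0.84 [ 426.5 -129.8] iou 0.929
scene spigot 0.69 [ 565.4 -116.5] iou 0.067
```

View pics/s5.png

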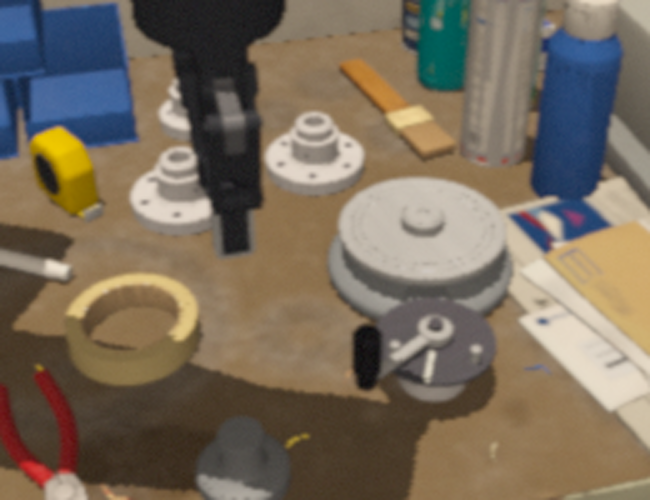

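Call:
servo_tool(motion=[{"xyz":[0.1,-0.2,0],"angular":[0,0,0]},{"xyz":[0.3,-0.4,0],"angular":[0,0,0]},{"xyz":[0.4,-0.6,0],"angular":[0,0,0]},{"xyz":[0.5,-0.8,0],"angular":[0,0,0]},{"xyz":[0.6,-0.9,0],"angular":[0,0,0]},{"xyz":[0.66,-0.9,0],"angular":[0,0,0]}], claw=0.7)

```text
time: 16.5
ee_pos: [0.5627, 0.0542, 0.1988]
eef_rot: [1.0, 0.002, 0.0, -0.001]
ft_force: [-0.6, -1.4, 0.3]
width: 0.0727
grip_force: 0.0
```

Call:
servo_tool(motion=[{"xyz":[0,-0.2,0],"angular":[0,0,0]},{"xyz":[0,-0.4,0],"angular":[0,0,0]},{"xyz":[0,-0.6,0],"angular":[0,0,0]},{"xyz":[0,-0.8,0],"angular":[0,0,0]},{"xyz":[0,-0.915,0],"angular":[0,0,0]},{"xyz":[0,-0.915,0],"angular":[0,0,0]},{"xyz":[0,-0.915,0],"angular":[0,0,0]},{"xyz":[0,-0.915,0],"angular":[0,0,0]}])

```text
time: 17.17
ee_pos: [0.5679, 0.1228, 0.1992]
eef_rot: [0.999, 0.033, -0.001, -0.018]
ft_force: [-0.1, 0.2, 0.6]
width: 0.0726
grip_force: 0.0
```

Run:
```python
from h import *
o=r.get_obs();print(np.round(o["joints"],3),np.round(o["qvel"],3),o["ee_pos"],R.from_quat(o["eef_rot"]).as_rotvec())
```

```text
[ 0.066  0.401 -0.02   1.15   0.036  3.141] [ 0.011  0.014  0.018  0.007  0.004 -0.   ] [0.56794855 0.12284773 0.19920233] [-3.10402724 -0.10344799  0.00344361]
```

Call:
servo_tool(motion=[{"xyz":[0,0,0],"angular":[0,0,-0.6]},{"xyz":[0,0,0],"angular":[0,0,-0.6]},{"xyz":[0,0,0],"angular":[0,0,-0.6]},{"xyz":[0,0,0],"angular":[0,0,-0.6]},{"xyz":[0,0,0],"angular":[0,0,-0.6]},{"xyz":[0,0,0],"angular":[0,0,-0.6]},{"xyz":[0,0,0],"angular":[0,0,-0.6]},{"xyz":[0,0,0],"angular":[0,0,-0.6]},{"xyz":[0,0,0],"angular":[0,0,-0.6]},{"xyz":[0,0,0],"angular":[0,0,-0.6]}])

```text
time: 18.0
ee_pos: [0.5679, 0.1229, 0.1991]
eef_rot: [0.804, 0.595, 0.009, -0.015]
ft_force: [-0.1, 0.3, 0.2]
width: 0.0729
grip_force: 0.0
```

Call:
servo_tool(motion=[{"xyz":[0,0,0],"angular":[0,0,-0.6]},{"xyz":[0,0,0],"angular":[0,0,-0.6]},{"xyz":[0,0,0],"angular":[0,0,-0.6]},{"xyz":[0,0,0],"angular":[0,0,-0.6]},{"xyz":[0,0,0],"angular":[0,0,-0.6]},{"xyz":[0,0,0],"angular":[0,0,-0.6]},{"xyz":[0,0,0],"angular":[0,0,-0.6]},{"xyz":[0,0,0],"angular":[0,0,-0.6]},{"xyz":[0,0,0],"angular":[0,0,-0.6]},{"xyz":[0,0,0],"angular":[0,0,-0.6]}])

```text
time: 18.83
ee_pos: [0.5679, 0.1229, 0.1992]
eef_rot: [0.328, 0.945, 0.016, -0.008]
ft_force: [0.1, -0.7, -0.6]
width: 0.0722
grip_force: 0.0
```

```bash
cat >> h.py <<'E'
def go(x,y,z):
    o=r.get_obs(); Q=R.from_quat(o["eef_rot"]); d=np.array([x,y,z])-o["ee_pos"]
    W=R.from_matrix(np.diag([-1.,1,-1]))
    print("ee",np.round(o["ee_pos"]*1e3,1),"xyz",np.round(Q.inv().apply(d)/.2,3),"ang",np.round((Q.inv()*W).as_rotvec()/2,4),"j6",o["joints"][5])
E
python3 -c "
from h import *
go(.5618,.2318,.2)"
```

```text
ee [567.9 122.9 199.2] xyz [0.361 0.408 0.015] ang [ 0.0166 -0.0077 -0.334 ] j6 0.7337987683334941
```

Call:
servo_tool(motion=[{"xyz":[0.1,0.1,0],"angular":[0.0166,-0.0077,-0.334]},{"xyz":[0.2,0.2,0],"angular":[0.0166,-0.0077,-0.334]},{"xyz":[0.3,0.3,0],"angular":[0.0166,-0.0077,-0.334]},{"xyz":[0.361,0.408,0.015],"angular":[0.0166,-0.0077,-0.334]},{"xyz":[0.361,0.408,0.015],"angular":[0.0166,-0.0077,-0.334]},{"xyz":[0.361,0.408,0.015],"angular":[0.0166,-0.0077,-0.334]},{"xyz":[0.361,0.408,0.015],"angular":[0.0166,-0.0077,-0.334]},{"xyz":[0.361,0.408,0.015],"angular":[0.0166,-0.0077,-0.334]},{"xyz":[0.361,0.408,0.015],"angular":[0.0166,-0.0077,-0.334]}])

```text
time: 19.58
ee_pos: [0.5624, 0.2318, 0.2001]
eef_rot: [0.004, 1.0, 0.0, -0.0]
ft_force: [0.3, -0.1, 0.1]
width: 0.0723
grip_force: 0.0
```

```bash
python3 -c "
from h import *
look(HUBS[:1])
go(.5618,.2318,-.001)"
```

```text
top hub_wide_1 0.86 [569.7 212.3] iou 0.371
top hub_wide_1 0.63 [456.6 149.5] iou 0.11
scene hub_wide_1 0.68 [427.4 204.8] iou 0.899
scene hub_wide_1 0.64 [560.3 231.4] iou 0.962
ee [562.4 232.1 200.1] xyz [ 0.003 -0.002  1.005] ang [ 0.0001 -0.0001 -0.0035] j6 0.2781510317356054
```

Call:
servo_tool(motion=[{"xyz":[0,0,0.2],"angular":[0,0,-0.0035]},{"xyz":[0,0,0.4],"angular":[0,0,-0.0035]},{"xyz":[0,0,0.6],"angular":[0,0,-0.0035]},{"xyz":[0,0,0.75],"angular":[0,0,-0.0035]},{"xyz":[0,0,0.85],"angular":[0,0,-0.0035]},{"xyz":[0,0,0.92],"angular":[0,0,-0.0035]},{"xyz":[0,0,0.97],"angular":[0,0,-0.0035]},{"xyz":[0,0,1.0],"angular":[0,0,-0.0035]},{"xyz":[0,0,1.0],"angular":[0,0,-0.0035]}])

```text
time: 20.53
ee_pos: [0.5618, 0.2323, -0.0008]
eef_rot: [-0.001, 1.0, -0.0, -0.001]
ft_force: [-0.7, -0.1, -0.7]
width: 0.0722
grip_force: 0.0
```

Call:
servo_tool(motion=[{"xyz":[0,0,0],"angular":[0,0,0]},{"xyz":[0,0,0],"angular":[0,0,0]},{"xyz":[0,0,0],"angular":[0,0,0]},{"xyz":[0,0,0],"angular":[0,0,0]},{"xyz":[0,0,0],"angular":[0,0,0]},{"xyz":[0,0,0],"angular":[0,0,0]}], claw=-1, grip_force=60)

```text
time: 21.03
ee_pos: [0.5633, 0.2326, 0.0017]
eef_rot: [-0.001, 1.0, 0.0, 0.001]
ft_force: [-1.1, -1.6, 6.4]
width: 0.0441
grip_force: 60.9
```

Call:
servo_tool(motion=[{"xyz":[0,0,-0.05],"angular":[0,0,0]},{"xyz":[0,0,-0.15],"angular":[0,0,0]},{"xyz":[0,0,-0.3],"angular":[0,0,0]},{"xyz":[0,0,-0.45],"angular":[0,0,0]},{"xyz":[0,0,-0.6],"angular":[0,0,0]},{"xyz":[0,0,-0.7],"angular":[0,0,0]},{"xyz":[0,0,-0.75],"angular":[0,0,0]},{"xyz":[0,0,-0.75],"angular":[0,0,0]}])

```text
time: 21.7
ee_pos: [0.5637, 0.2329, 0.1529]
eef_rot: [-0.001, 1.0, 0.001, 0.002]
ft_force: [0.7, 0.4, -4.0]
width: 0.044
grip_force: 62.1
```

Call:
servo_tool(motion=[{"xyz":[-0.02,-0.08,0],"angular":[0,0,0]},{"xyz":[-0.07,-0.22,0],"angular":[0,0,0]},{"xyz":[-0.11,-0.37,0],"angular":[0,0,0]},{"xyz":[-0.16,-0.52,0],"angular":[0,0,0]},{"xyz":[-0.2,-0.67,0],"angular":[0,0,0]},{"xyz":[-0.24,-0.8,0],"angular":[0,0,0]},{"xyz":[-0.265,-0.885,0],"angular":[0,0,0]},{"xyz":[-0.265,-0.885,0],"angular":[0,0,0]},{"xyz":[-0.265,-0.885,0],"angular":[0,0,0]},{"xyz":[-0.265,-0.885,0],"angular":[0,0,0]}])

```text
time: 22.53
ee_pos: [0.6145, 0.056, 0.1487]
eef_rot: [-0.001, 1.0, 0.0, -0.001]
ft_force: [-0.9, -0.6, -3.2]
width: 0.0439
grip_force: 62.4
```

```bash
python3 -c "
from h import *
o=r.get_obs(); print(o['ft_force'],o['width'])
go(.6151,.0554,.0657)
z=o['ee_pos'][2]-.0017
snap('scene')
for d in r.silhouettes('scene','hub_wide_1')+r.silhouettes('scene','hub_narrow_1'):
    print(d['score'],d['box'],fit('scene',d['mask'],HW,z))
snap('top')
for d in r.silhouettes('top','hub_wide_1'):
    print(d['score'],d['box'])
"
```

```text
[-0.9271505  -0.62955291 -3.21807437] 0.04394507692137256
ee [614.5  56.  148.7] xyz [-0.004 -0.003  0.415] ang [ 0.0003 -0.0013  0.0006] j6 -0.029168269270369585
0.86 [264.6, 195.9, 39.4, 35.1] (array([0.41970152, 0.00971525]), np.float64(0.542451798915863))
0.58 [361.1, 164.8, 51.5, 43.3] (array([0.61109112, 0.05741151]), np.float64(0.7835568189620972))
0.75 [356.4, 234.7, 75.3, 92.4] (array([ 0.5383436, -0.1593247]), np.float64(0.5070531964302063))
0.71 [244.7, 251.9, 52.0, 42.2] (array([ 0.37361488, -0.12153343]), np.float64(0.5110374689102173))
0.59 [267.6, 161.2, 27.2, 26.5] (array([0.44278949, 0.12680013]), np.float64(0.36553287506103516))
0.89 [266.1, 250.8, 20.9, 37.0]
0.62 [231.5, 150.7, 88.8, 26.2]
```

Call:
servo_tool(motion=[{"xyz":[-0.003,-0.003,0.1],"angular":[0,0,0]},{"xyz":[-0.003,-0.003,0.22],"angular":[0,0,0]},{"xyz":[-0.003,-0.003,0.34],"angular":[0,0,0]},{"xyz":[-0.003,-0.003,0.4],"angular":[0,0,0]},{"xyz":[-0.003,-0.003,0.42],"angular":[0,0,0]},{"xyz":[-0.003,-0.003,0.42],"angular":[0,0,0]}])

```text
time: 23.28
ee_pos: [0.6153, 0.0554, 0.0651]
eef_rot: [-0.001, 1.0, 0.0, -0.001]
ft_force: [-0.2, -0.2, -3.7]
width: 0.0437
grip_force: 62.4
```

Call:
servo_tool(motion=[{"xyz":[0,0,0.01],"angular":[0,0,0]},{"xyz":[0,0,0.02],"angular":[0,0,0]},{"xyz":[0,0,0.03],"angular":[0,0,0]},{"xyz":[0,0,0.04],"angular":[0,0,0]},{"xyz":[0,0,0.04],"angular":[0,0,0]}])

```text
time: 23.7
ee_pos: [0.6162, 0.055, 0.058]
eef_rot: [-0.001, 1.0, 0.0, -0.0]
ft_force: [-0.6, -1.1, -4.5]
width: 0.0437
grip_force: 62.3
```

Call:
servo_tool(motion=[{"xyz":[0,0,0.01],"angular":[0,0,0]},{"xyz":[0,0,0.02],"angular":[0,0,0]},{"xyz":[0,0,0.03],"angular":[0,0,0]},{"xyz":[0,0,0.035],"angular":[0,0,0]},{"xyz":[0,0,0.035],"angular":[0,0,0]},{"xyz":[0,0,0.035],"angular":[0,0,0]}])

```text
time: 24.2
ee_pos: [0.6162, 0.055, 0.0517]
eef_rot: [-0.001, 1.0, 0.0, 0.0]
ft_force: [-3.9, 0.2, 5.5]
width: 0.0441
grip_force: 63.5
```

Call:
servo_tool(motion=[{"xyz":[0,0,0],"angular":[0,0,0]},{"xyz":[0,0,0],"angular":[0,0,0]},{"xyz":[0,0,0],"angular":[0,0,0]},{"xyz":[0,0,0],"angular":[0,0,0]},{"xyz":[0,0,-0.15],"angular":[0,0,0]},{"xyz":[0,0,-0.35],"angular":[0,0,0]},{"xyz":[0,0,-0.55],"angular":[0,0,0]},{"xyz":[0,0,-0.74],"angular":[0,0,0]},{"xyz":[0,0,-0.74],"angular":[0,0,0]}], claw=0.7)

```text
time: 24.95
ee_pos: [0.62, 0.0549, 0.2071]
eef_rot: [-0.001, 1.0, -0.0, 0.006]
ft_force: [0.1, -0.2, 0.4]
width: 0.0726
grip_force: 0.0
```

Call:
servo_tool(motion=[{"xyz":[0.15,0.1,0],"angular":[0,0,0]},{"xyz":[0.3,0.2,0],"angular":[0,0,0]},{"xyz":[0.45,0.35,0],"angular":[0,0,0]},{"xyz":[0.6,0.45,0],"angular":[0,0,0]},{"xyz":[0.75,0.6,0],"angular":[0,0,0]},{"xyz":[0.9,0.7,0],"angular":[0,0,0]},{"xyz":[0.935,0.73,0],"angular":[0,0,0]},{"xyz":[0.935,0.73,0],"angular":[0,0,0]},{"xyz":[0.935,0.73,0],"angular":[0,0,0]}])

```text
time: 25.7
ee_pos: [0.4294, 0.201, 0.1994]
eef_rot: [-0.001, 1.0, 0.0, 0.001]
ft_force: [-0.1, -0.4, -0.3]
width: 0.0727
grip_force: 0.0
```

```bash
python3 -c "
from h import *
look(HUBS)
snap('scene')
for d in r.silhouettes('scene','hub_wide_1'): print(d['score'],fit('scene',d['mask'],HW,.05))
go(.429,.2015,.2)"
```

```text
top hub_wide_1 0.71 [626.7  52. ] iou 0.889
top hub_wide_1 0.58 [419.4 177.9] iou 0.317
scene hub_wide_1 0.84 [637.  116.6] iou 0.855
scene hub_wide_1 0.61 [426.7 202.8] iou 0.948
scene hub_narrow_1 0.81 [456.2 348.9] iou 0.942
0.69 (array([0.61345444, 0.05712265]), np.float64(0.9701685905456543))
0.62 (array([0.42262431, 0.13707954]), np.float64(0.8234961628913879))
ee [429.4 200.2 198.9] xyz [ 0.002  0.006 -0.006] ang [ 0.     -0.0002  0.0002] j6 0.2813591643537257
```

Call:
servo_tool(motion=[{"xyz":[0.005,0.006,0.2],"angular":[0,0,0]},{"xyz":[0.005,0.006,0.4],"angular":[0,0,0]},{"xyz":[0.005,0.006,0.6],"angular":[0,0,0]},{"xyz":[0.005,0.006,0.75],"angular":[0,0,0]},{"xyz":[0.005,0.006,0.85],"angular":[0,0,0]},{"xyz":[0.005,0.006,0.92],"angular":[0,0,0]},{"xyz":[0.005,0.006,0.97],"angular":[0,0,0]},{"xyz":[0.005,0.006,1.0],"angular":[0,0,0]},{"xyz":[0.005,0.006,1.0],"angular":[0,0,0]}])

```text
time: 26.85
ee_pos: [0.4273, 0.2015, -0.002]
eef_rot: [-0.001, 1.0, -0.0, -0.001]
ft_force: [-0.1, 0.1, 0.6]
width: 0.0729
grip_force: 0.0
```

Call:
servo_tool(motion=[{"xyz":[0,0,0],"angular":[0,0,0]},{"xyz":[0,0,0],"angular":[0,0,0]},{"xyz":[0,0,0],"angular":[0,0,0]},{"xyz":[0,0,0],"angular":[0,0,0]},{"xyz":[0,0,0],"angular":[0,0,0]},{"xyz":[0,0,0],"angular":[0,0,0]}], claw=-1, grip_force=60)

```text
time: 27.35
ee_pos: [0.4287, 0.2019, 0.0002]
eef_rot: [-0.001, 1.0, 0.0, 0.001]
ft_force: [-1.5, -1.5, 6.7]
width: 0.0445
grip_force: 60.2
```

Call:
servo_tool(motion=[{"xyz":[0,0,-0.05],"angular":[0,0,0]},{"xyz":[0,0,-0.15],"angular":[0,0,0]},{"xyz":[0,0,-0.3],"angular":[0,0,0]},{"xyz":[0,0,-0.45],"angular":[0,0,0]},{"xyz":[0,0,-0.6],"angular":[0,0,0]},{"xyz":[0,0,-0.75],"angular":[0,0,0]},{"xyz":[0,0,-0.85],"angular":[0,0,0]},{"xyz":[0,0,-0.9],"angular":[0,0,0]},{"xyz":[0,0,-0.9],"angular":[0,0,0]}])

```text
time: 28.1
ee_pos: [0.4294, 0.2024, 0.1819]
eef_rot: [-0.001, 1.0, 0.001, 0.002]
ft_force: [1.1, 0.7, -3.4]
width: 0.0442
grip_force: 62.0
```

Call:
servo_tool(motion=[{"xyz":[-0.07,-0.05,0],"angular":[0,0,0]},{"xyz":[-0.2,-0.15,0],"angular":[0,0,0]},{"xyz":[-0.33,-0.26,0],"angular":[0,0,0]},{"xyz":[-0.46,-0.36,0],"angular":[0,0,0]},{"xyz":[-0.59,-0.46,0],"angular":[0,0,0]},{"xyz":[-0.72,-0.56,0],"angular":[0,0,0]},{"xyz":[-0.85,-0.66,0],"angular":[0,0,0]},{"xyz":[-0.94,-0.732,0],"angular":[0,0,0]},{"xyz":[-0.94,-0.732,0],"angular":[0,0,0]},{"xyz":[-0.94,-0.732,0],"angular":[0,0,0]}])

```text
time: 28.93
ee_pos: [0.616, 0.0549, 0.1773]
eef_rot: [0.0, 1.0, 0.0, -0.001]
ft_force: [-0.7, 0.6, -3.6]
width: 0.044
grip_force: 62.2
```

Call:
servo_tool(motion=[{"xyz":[0,0,0],"angular":[0,0,0]},{"xyz":[0,0,0],"angular":[0,0,0]},{"xyz":[0,0,0],"angular":[0,0,0]}])

```text
time: 29.18
ee_pos: [0.6154, 0.0565, 0.179]
eef_rot: [-0.001, 1.0, 0.0, -0.0]
ft_force: [0.6, 0.5, -3.7]
width: 0.0444
grip_force: 62.2
```

```bash
python3 -c "
from h import *
go(.6155,.0551,.107)"
```

```text
ee [615.4  56.5 179. ] xyz [-0.001 -0.007  0.36 ] ang [ 0.0001 -0.0003  0.0012] j6 -0.0291667405752689
```

Call:
servo_tool(motion=[{"xyz":[0,-0.004,0.1],"angular":[0,0,0]},{"xyz":[0,-0.004,0.2],"angular":[0,0,0]},{"xyz":[0,-0.004,0.3],"angular":[0,0,0]},{"xyz":[0,-0.004,0.34],"angular":[0,0,0]},{"xyz":[0,-0.004,0.36],"angular":[0,0,0]},{"xyz":[0,-0.004,0.36],"angular":[0,0,0]}])

```text
time: 29.68
ee_pos: [0.6156, 0.0553, 0.1067]
eef_rot: [-0.001, 1.0, 0.0, -0.001]
ft_force: [0.4, -0.4, -3.8]
width: 0.0439
grip_force: 62.3
```

Call:
servo_tool(motion=[{"xyz":[0,0,0.01],"angular":[0,0,0]},{"xyz":[0,0,0.02],"angular":[0,0,0]},{"xyz":[0,0,0.03],"angular":[0,0,0]},{"xyz":[0,0,0.04],"angular":[0,0,0]},{"xyz":[0,0,0.04],"angular":[0,0,0]}])

```text
time: 30.1
ee_pos: [0.616, 0.0549, 0.0988]
eef_rot: [-0.001, 1.0, 0.0, -0.0]
ft_force: [0.1, 0.8, -4.4]
width: 0.0439
grip_force: 62.3
```

Call:
servo_tool(motion=[{"xyz":[0,0,0.01],"angular":[0,0,0]},{"xyz":[0,0,0.02],"angular":[0,0,0]},{"xyz":[0,0,0.03],"angular":[0,0,0]},{"xyz":[0,0,0.036],"angular":[0,0,0]},{"xyz":[0,0,0.036],"angular":[0,0,0]},{"xyz":[0,0,0.036],"angular":[0,0,0]}])

```text
time: 30.6
ee_pos: [0.6162, 0.0549, 0.0922]
eef_rot: [-0.001, 1.0, 0.0, 0.0]
ft_force: [-2.4, -0.2, 4.2]
width: 0.0439
grip_force: 63.1
```

Call:
servo_tool(motion=[{"xyz":[0,0,0],"angular":[0,0,0]},{"xyz":[0,0,0],"angular":[0,0,0]},{"xyz":[0,0,0],"angular":[0,0,0]},{"xyz":[0,0,0],"angular":[0,0,0]},{"xyz":[0,0,-0.15],"angular":[0,0,0]},{"xyz":[0,0,-0.35],"angular":[0,0,0]},{"xyz":[0,0,-0.54],"angular":[0,0,0]},{"xyz":[0,0,-0.54],"angular":[0,0,0]},{"xyz":[0,0,-0.54],"angular":[0,0,0]}], claw=0.7)

```text
time: 31.35
ee_pos: [0.6179, 0.0549, 0.2023]
eef_rot: [-0.001, 1.0, 0.0, 0.002]
ft_force: [0.2, -0.3, -0.7]
width: 0.0728
grip_force: 0.0
```

Call:
servo_tool(motion=[{"xyz":[0.12,0.15,0],"angular":[0,0,0]},{"xyz":[0.24,0.3,0],"angular":[0,0,0]},{"xyz":[0.36,0.45,0],"angular":[0,0,0]},{"xyz":[0.48,0.6,0],"angular":[0,0,0]},{"xyz":[0.6,0.75,0],"angular":[0,0,0]},{"xyz":[0.7,0.9,0],"angular":[0,0,0]},{"xyz":[0.79,1,0],"angular":[0,0,0]},{"xyz":[0.79,1,0],"angular":[0,0,0]},{"xyz":[0.79,1,0],"angular":[0,0,0]}])

```text
time: 32.1
ee_pos: [0.4564, 0.2555, 0.1989]
eef_rot: [-0.002, 1.0, -0.0, -0.001]
ft_force: [-0.3, -0.2, -0.3]
width: 0.0723
grip_force: 0.0
```

Call:
servo_tool(motion=[{"xyz":[0,0.15,0],"angular":[0,0,0]},{"xyz":[0,0.3,0],"angular":[0,0,0]},{"xyz":[0,0.455,0],"angular":[0,0,0]},{"xyz":[0,0.455,0],"angular":[0,0,0]},{"xyz":[0,0.455,0],"angular":[0,0,0]},{"xyz":[0,0.455,0],"angular":[0,0,0]}])

```text
time: 32.6
ee_pos: [0.458, 0.3447, 0.1989]
eef_rot: [-0.0, 1.0, -0.001, -0.001]
ft_force: [-0.5, -0.0, -0.2]
width: 0.0729
grip_force: 0.0
```

```bash
python3 -c "
from h import *
look(HUBS[1:])
snap('scene','s6')
for d in r.silhouettes('scene','hub_wide_1'): print(d['score'],d['box'],fit('scene',d['mask'],HW+[(48,42)]*0,.092))
go(.4582,.3460,-.001)"
```

```text
scene hub_narrow_1 0.78 [431.7 340. ] iou 0.958
scene hub_narrow_1 0.62 [562.6 -41.9] iou 0.368
scene hub_narrow_1 0.3 [647.7 313.4] iou 0.41
0.83 [362.9, 185.4, 44.8, 40.9] (array([0.61434716, 0.05723861]), np.float64(0.9360470175743103))
0.62 [360.4, 212.8, 46.2, 25.2] (array([0.59506946, 0.00837577]), np.float64(0.4290539622306824))
ee [458. 345. 200.] xyz [-1.000e-03  5.000e-03  1.005e+00] ang [ 0.0001 -0.      0.0002] j6 0.5176907185997183
```

Call:
servo_tool(motion=[{"xyz":[0.06,-0.018,0],"angular":[0,0,0]},{"xyz":[0.122,-0.036,0],"angular":[0,0,0]},{"xyz":[0.122,-0.036,0],"angular":[0,0,0]},{"xyz":[0.122,-0.036,0],"angular":[0,0,0]},{"xyz":[0.122,-0.036,0],"angular":[0,0,0]}])

```text
time: 33.32
ee_pos: [0.434, 0.3386, 0.2001]
eef_rot: [-0.001, 1.0, 0.0, 0.0]
ft_force: [0.7, 0.5, 0.0]
width: 0.0725
grip_force: 0.0
```

```bash
python3 -c "
from h import *
look(HUBS[1:])
a=snap('scene')[110:260,220:420];cv2.imwrite('pics/s7.png',cv2.resize(a,None,fx=3,fy=3,interpolation=2)[:,:,::-1])
go(.4336,.3378,-.001)"
```

```text
top hub_narrow_1 0.98 [432.6 334.9] iou 0.733
scene hub_narrow_1 0.69 [432.2 340.1] iou 0.939
scene hub_narrow_1 0.3 [590.4 -52.1] iou 0.292
ee [433.7 338.5 199.7] xyz [ 0.    -0.004  1.004] ang [ 0.0001 -0.0001  0.0006] j6 0.5285291718528368
```

View pics/s7.png

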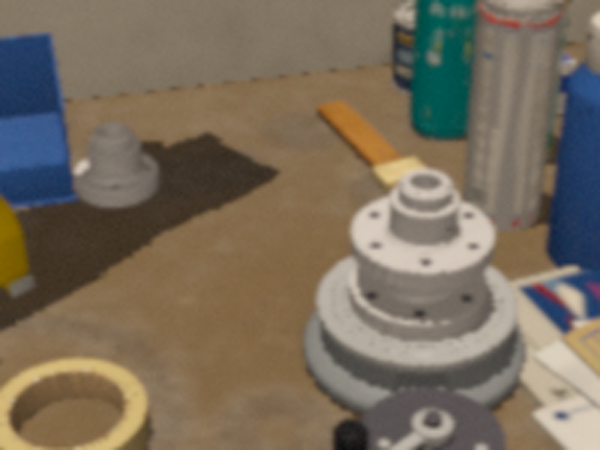

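```bash
python3 -c "
from h import *
for z in (0,.05,.1,.15): print(z,np.round(1e3*ray('top',160+155/2.3,60+466/2.3,z)),np.round(1e3*ray('top',160+60/2.3,60+466/2.3,z)), np.round(1e3*ray('scene',190+130/2.6,80+110/2.6,z)),np.round(1e3*ray('scene',190+140/2.6,80+250/2.6,z)), np.round(1e3*ray('scene',190+40/2.6,80+40/2.6,z)))
"
```

```text
0 [397. 321.   0.] [396. 418.   0.] [406. 652.   0.] [391. 325.   0.] [301. 914.   0.]
0.05 [396. 310.  50.] [395. 402.  50.] [404. 543.  50.] [390. 245.  50.] [307. 782.  50.]
0.1 [395. 298. 100.] [394. 386. 100.] [401. 434. 100.] [389. 164. 100.] [314. 650. 100.]
0.15 [394. 287. 150.] [393. 369. 150.] [399. 325. 150.] [387.  84. 150.] [321. 519. 150.]
```

Call:
servo_tool(motion=[{"xyz":[-0.03,-0.004,0],"angular":[0,0.05,0]},{"xyz":[-0.03,-0.004,0.2],"angular":[0,0.05,0]},{"xyz":[-0.03,-0.004,0.4],"angular":[0,0.05,0]},{"xyz":[-0.03,-0.004,0.55],"angular":[0,0.05,0]},{"xyz":[-0.03,-0.004,0.7],"angular":[0,0.05,0]},{"xyz":[-0.03,-0.004,0.8],"angular":[0,0.05,0]},{"xyz":[-0.03,-0.004,0.88],"angular":[0,0.05,0]}])

```text
time: 34.15
ee_pos: [0.4385, 0.3372, 0.0215]
eef_rot: [-0.001, 0.999, -0.001, -0.051]
ft_force: [-0.2, -0.3, 0.2]
width: 0.0727
grip_force: 0.0
```

```bash
python3 -c "
from h import *
o=r.get_obs();print(o['ee_pos'],o['ft_force'],o['joint_efforts'])
look(HUBS[1:],('scene',))
a=snap('scene')[90:230,200:360];cv2.imwrite('pics/s8.png',cv2.resize(a,None,fx=4,fy=4,interpolation=2)[:,:,::-1])"
```

```text
[0.43845618 0.33716572 0.02151061] [-0.21319588 -0.28141804  0.17380554] [-1.91504345e-02 -6.66655326e+01  2.64448857e+01  1.72814917e+00
  2.02613231e-01 -9.72578869e-05]
scene hub_narrow_1 0.79 [430.9 338.2] iou 0.845
```

View pics/s8.png

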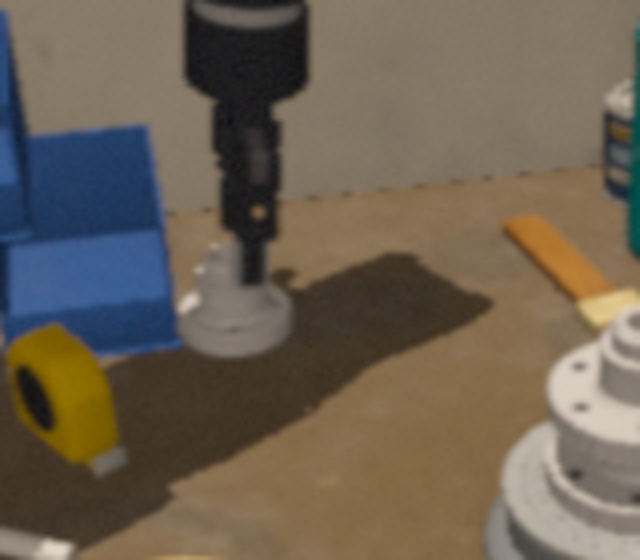

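Call:
servo_tool(motion=[{"xyz":[-0.003,0,0.03],"angular":[0,0,0]},{"xyz":[-0.006,0,0.06],"angular":[0,0,0]},{"xyz":[-0.009,0,0.087],"angular":[0,0,0]},{"xyz":[-0.009,0,0.087],"angular":[0,0,0]}])

```text
time: 34.63
ee_pos: [0.4392, 0.3376, 0.0058]
eef_rot: [-0.001, 0.999, -0.0, -0.05]
ft_force: [-0.6, 0.1, 0.2]
width: 0.0727
grip_force: 0.0
```

Call:
servo_tool(motion=[{"xyz":[0,0,0],"angular":[0,0,0]},{"xyz":[0,0,0],"angular":[0,0,0]},{"xyz":[0,0,0],"angular":[0,0,0]},{"xyz":[0,0,0],"angular":[0,0,0]},{"xyz":[0,0,0],"angular":[0,0,0]},{"xyz":[0,0,0],"angular":[0,0,0]}], claw=-1, grip_force=40)

```text
time: 35.13
ee_pos: [0.4397, 0.3377, 0.0071]
eef_rot: [-0.001, 0.999, 0.0, -0.05]
ft_force: [-0.8, -0.9, 6.3]
width: 0.0436
grip_force: 40.0
```

Call:
servo_tool(motion=[{"xyz":[-0.03,0,-0.008],"angular":[0,0,0]},{"xyz":[-0.07,0,-0.012],"angular":[0,0,0]},{"xyz":[-0.11,0,-0.016],"angular":[0,0,0]},{"xyz":[-0.15,0,-0.02],"angular":[0,0,0]},{"xyz":[-0.19,0,-0.024],"angular":[0,0,0]},{"xyz":[-0.224,0,-0.024],"angular":[0,0,0]},{"xyz":[-0.224,0,-0.024],"angular":[0,0,0]},{"xyz":[-0.224,0,-0.024],"angular":[0,0,0]}])

```text
time: 35.8
ee_pos: [0.4849, 0.3378, 0.0071]
eef_rot: [-0.001, 0.999, 0.0, -0.05]
ft_force: [-2.2, -0.6, 5.5]
width: 0.0435
grip_force: 41.7
```

Call:
servo_tool(motion=[{"xyz":[0,0,0],"angular":[0,0,0]},{"xyz":[0,0,0],"angular":[0,0,0]},{"xyz":[0,0,0],"angular":[0,0,0]},{"xyz":[0,0,0],"angular":[0,0,0]},{"xyz":[0,0,-0.2],"angular":[0,0,0]},{"xyz":[0,0,-0.4],"angular":[0,-0.025,0]},{"xyz":[0,0,-0.6],"angular":[0,-0.05,0]},{"xyz":[0,0,-0.8],"angular":[0,-0.05,0]},{"xyz":[0,0,-0.95],"angular":[0,-0.05,0]},{"xyz":[0,0,-0.95],"angular":[0,-0.05,0]}], claw=0.7)

```text
time: 36.63
ee_pos: [0.5068, 0.3394, 0.2029]
eef_rot: [-0.001, 1.0, 0.002, 0.005]
ft_force: [0.9, -0.1, 0.3]
width: 0.0725
grip_force: 0.0
```

```bash
python3 -c "
from h import *
look(HUBS[1:])
go(.478,.3378,-.001)"
```

```text
top hub_narrow_1 0.74 [477.9 337.9] iou 0.935
scene hub_narrow_1 0.58 [477.7 338.8] iou 0.922
ee [502.9 337.5 194.7] xyz [0.123 0.002 0.979] ang [-0.0003 -0.0008  0.0007] j6 0.4688754017403727
```

Call:
servo_tool(motion=[{"xyz":[0.125,0.002,0],"angular":[0,0,0]},{"xyz":[0.125,0.002,0.1],"angular":[0,0,0]},{"xyz":[0.125,0.002,0.3],"angular":[0,0,0]},{"xyz":[0.125,0.002,0.5],"angular":[0,0,0]},{"xyz":[0.125,0.002,0.7],"angular":[0,0,0]},{"xyz":[0.125,0.002,0.83],"angular":[0,0,0]},{"xyz":[0.125,0.002,0.91],"angular":[0,0,0]},{"xyz":[0.125,0.002,0.95],"angular":[0,0,0]},{"xyz":[0.125,0.002,0.979],"angular":[0,0,0]},{"xyz":[0.125,0.002,0.979],"angular":[0,0,0]}])

```text
time: 37.67
ee_pos: [0.4776, 0.3378, -0.0012]
eef_rot: [-0.001, 1.0, -0.0, -0.001]
ft_force: [1.1, -0.3, -0.4]
width: 0.0725
grip_force: 0.0
```

Call:
servo_tool(motion=[{"xyz":[0,0,0],"angular":[0,0,0]},{"xyz":[0,0,0],"angular":[0,0,0]},{"xyz":[0,0,0],"angular":[0,0,0]},{"xyz":[0,0,0],"angular":[0,0,0]},{"xyz":[0,0,0],"angular":[0,0,0]},{"xyz":[0,0,0],"angular":[0,0,0]}], claw=-1, grip_force=60)

```text
time: 38.17
ee_pos: [0.4793, 0.3386, 0.0015]
eef_rot: [-0.001, 1.0, 0.001, 0.001]
ft_force: [-1.6, -1.1, 5.1]
width: 0.0441
grip_force: 60.8
```

Call:
servo_tool(motion=[{"xyz":[0,0,-0.05],"angular":[0,0,0]},{"xyz":[0,0,-0.15],"angular":[0,0,0]},{"xyz":[0,0,-0.3],"angular":[0,0,0]},{"xyz":[0,0,-0.45],"angular":[0,0,0]},{"xyz":[0,0,-0.6],"angular":[0,0,0]},{"xyz":[0,0,-0.75],"angular":[0,0,0]},{"xyz":[0,0,-0.9],"angular":[0,0,0]},{"xyz":[0,0,-1],"angular":[0,0,0]},{"xyz":[0,0,-1],"angular":[0,0,0]}])

```text
time: 38.92
ee_pos: [0.4806, 0.3394, 0.2057]
eef_rot: [-0.001, 1.0, 0.002, 0.004]
ft_force: [1.2, 0.7, -2.6]
width: 0.0438
grip_force: 61.7
```

```bash
python3 -c "
from h import *
go(.6155,.0551,.2)"
```

```text
ee [480.6 339.4 205.7] xyz [-0.672 -1.422  0.027] ang [0.0021 0.0035 0.0007] j6 0.4889883999064461
```

Call:
servo_tool(motion=[{"xyz":[-0.03,-0.07,0],"angular":[0,0,0]},{"xyz":[-0.1,-0.2,0],"angular":[0,0,0]},{"xyz":[-0.18,-0.36,0],"angular":[0,0,0]},{"xyz":[-0.26,-0.52,0],"angular":[0,0,0]},{"xyz":[-0.35,-0.71,0],"angular":[0,0,0]}])

```text
time: 39.33
ee_pos: [0.548, 0.1959, 0.1994]
eef_rot: [-0.002, 1.0, 0.0, -0.001]
ft_force: [1.0, 0.8, -2.8]
width: 0.0438
grip_force: 61.9
```

Call:
servo_tool(motion=[{"xyz":[-0.08,-0.17,0],"angular":[0,0,0]},{"xyz":[-0.16,-0.33,0],"angular":[0,0,0]},{"xyz":[-0.24,-0.5,0],"angular":[0,0,0]},{"xyz":[-0.3,-0.63,0],"angular":[0,0,0]},{"xyz":[-0.341,-0.705,0],"angular":[0,0,0]},{"xyz":[-0.341,-0.705,0],"angular":[0,0,0]},{"xyz":[-0.341,-0.705,0],"angular":[0,0,0]},{"xyz":[-0.341,-0.705,0],"angular":[0,0,0]},{"xyz":[-0.341,-0.705,0],"angular":[0,0,0]}])

```text
time: 40.08
ee_pos: [0.6162, 0.057, 0.1997]
eef_rot: [-0.001, 1.0, 0.0, -0.0]
ft_force: [-0.2, 0.6, -3.9]
width: 0.0441
grip_force: 61.9
```

```bash
python3 -c "
from h import *
go(.6157,.0551,.1505)"
```

```text
ee [616.2  57.  199.7] xyz [ 0.002 -0.01   0.246] ang [ 0.0003 -0.0004  0.0014] j6 -0.02895269134364148
```

Call:
servo_tool(motion=[{"xyz":[0.001,-0.006,0.08],"angular":[0,0,0]},{"xyz":[0.001,-0.006,0.16],"angular":[0,0,0]},{"xyz":[0.001,-0.006,0.22],"angular":[0,0,0]},{"xyz":[0.001,-0.006,0.246],"angular":[0,0,0]},{"xyz":[0.001,-0.006,0.246],"angular":[0,0,0]},{"xyz":[0.001,-0.006,0.246],"angular":[0,0,0]}])

```text
time: 40.58
ee_pos: [0.6165, 0.0552, 0.151]
eef_rot: [-0.001, 1.0, 0.0, -0.0]
ft_force: [0.5, -0.8, -2.5]
width: 0.0442
grip_force: 62.0
```

Call:
servo_tool(motion=[{"xyz":[0,0,0.01],"angular":[0,0,0]},{"xyz":[0,0,0.02],"angular":[0,0,0]},{"xyz":[0,0,0.03],"angular":[0,0,0]},{"xyz":[0,0,0.04],"angular":[0,0,0]},{"xyz":[0,0,0.04],"angular":[0,0,0]}])

```text
time: 41.0
ee_pos: [0.6164, 0.0545, 0.1422]
eef_rot: [-0.001, 1.0, 0.0, -0.0]
ft_force: [0.0, -0.1, -3.4]
width: 0.044
grip_force: 62.0
```

Call:
servo_tool(motion=[{"xyz":[0,0,0.01],"angular":[0,0,0]},{"xyz":[0,0,0.02],"angular":[0,0,0]},{"xyz":[0,0,0.03],"angular":[0,0,0]},{"xyz":[0,0,0.037],"angular":[0,0,0]},{"xyz":[0,0,0.037],"angular":[0,0,0]},{"xyz":[0,0,0.037],"angular":[0,0,0]}])

```text
time: 41.5
ee_pos: [0.6167, 0.0545, 0.1355]
eef_rot: [-0.001, 1.0, 0.0, 0.0]
ft_force: [-0.6, 0.3, 1.0]
width: 0.044
grip_force: 62.4
```

Call:
servo_tool(motion=[{"xyz":[0,0,0.006],"angular":[0,0,0]},{"xyz":[0,0,0.006],"angular":[0,0,0]},{"xyz":[0,0,0.006],"angular":[0,0,0]}])

```text
time: 41.75
ee_pos: [0.6171, 0.0545, 0.1355]
eef_rot: [-0.001, 1.0, 0.0, 0.001]
ft_force: [-3.7, -0.4, 10.3]
width: 0.0438
grip_force: 63.5
```

Call:
servo_tool(motion=[{"xyz":[0,0,0],"angular":[0,0,0]},{"xyz":[0,0,0],"angular":[0,0,0]},{"xyz":[0,0,0],"angular":[0,0,0]},{"xyz":[0,0,0],"angular":[0,0,0]},{"xyz":[0,0,-0.15],"angular":[0,0,0]},{"xyz":[0,0,-0.3],"angular":[0,0,0]},{"xyz":[0,0,-0.43],"angular":[0,0,0]},{"xyz":[0,0,-0.43],"angular":[0,0,0]},{"xyz":[0,0,-0.43],"angular":[0,0,0]}], claw=0.5)

```text
time: 42.5
ee_pos: [0.6177, 0.0545, 0.2214]
eef_rot: [-0.001, 1.0, 0.0, 0.001]
ft_force: [0.1, -0.6, -1.6]
width: 0.064
grip_force: 0.0
```

Call:
servo_tool(motion=[{"xyz":[0.14,-0.14,0],"angular":[0,0,0]},{"xyz":[0.28,-0.28,0],"angular":[0,0,0]},{"xyz":[0.42,-0.42,0],"angular":[0,0,0]},{"xyz":[0.56,-0.56,0],"angular":[0,0,0]},{"xyz":[0.7,-0.7,0],"angular":[0,0,0]},{"xyz":[0.84,-0.84,0],"angular":[0,0,0]},{"xyz":[0.94,-0.92,0],"angular":[0,0,0]},{"xyz":[0.94,-0.92,0],"angular":[0,0,0]},{"xyz":[0.94,-0.92,0],"angular":[0,0,0]},{"xyz":[0.94,-0.92,0],"angular":[0,0,0]}])

```text
time: 43.33
ee_pos: [0.429, -0.1295, 0.2194]
eef_rot: [-0.0, 1.0, 0.0, -0.0]
ft_force: [0.5, -0.2, 0.2]
width: 0.0639
grip_force: 0.0
```

```bash
python3 -c "
from h import *
look([('cap',CAP,0.)],('scene',))
snap('top')
for n,l,p,z in (('top','hub_narrow_1',HN,.134),('scene','hub_narrow_1',HN,.134)):
    snap(n)
    for d in r.silhouettes(n,l): print(n,d['score'],fit(n,d['mask'],p,z))
go(.4285,-.1303,.002)
a=snap('scene')[90:320,200:450];cv2.imwrite('pics/s9.png',cv2.resize(a,None,fx=2.6,fy=2.6,interpolation=2)[:,:,::-1])"
```

```text
scene cap 0.64 [ 427.  -129.4] iou 0.962
top 0.56 (array([0.61667924, 0.05497243]), np.float64(0.9435306191444397))
scene 0.87 (array([0.61429612, 0.0563879 ]), np.float64(0.9528859257698059))
ee [ 429.2 -129.3  219.8] xyz [ 0.003 -0.005  1.089] ang [ 0.0002 -0.0002  0.0012] j6 -0.45846567173709524
```

View pics/s9.png

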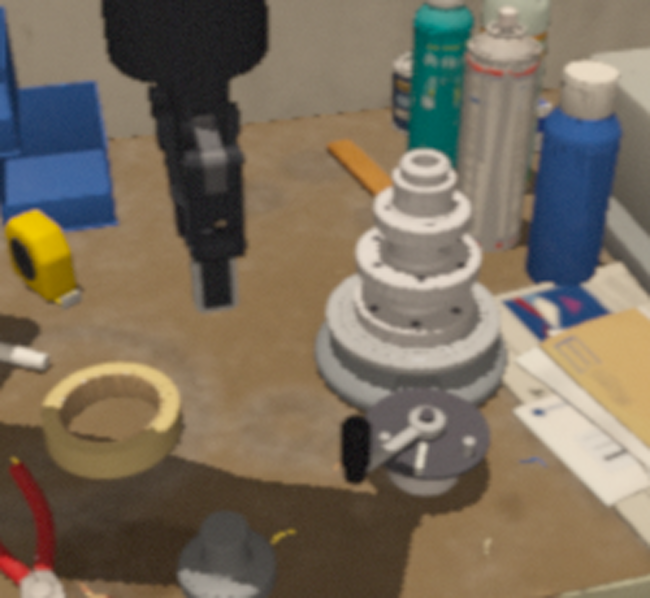

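Call:
servo_tool(motion=[{"xyz":[0.003,-0.004,0.2],"angular":[0,0,0]},{"xyz":[0.003,-0.004,0.4],"angular":[0,0,0]},{"xyz":[0.003,-0.004,0.6],"angular":[0,0,0]}])

```text
time: 43.98
ee_pos: [0.429, -0.1307, 0.0992]
eef_rot: [-0.001, 1.0, -0.0, 0.001]
ft_force: [0.4, 0.0, -1.2]
width: 0.0639
grip_force: 0.0
```

Call:
servo_tool(motion=[{"xyz":[0,0,0.15],"angular":[0,0,0]},{"xyz":[0,0,0.28],"angular":[0,0,0]},{"xyz":[0,0,0.38],"angular":[0,0,0]},{"xyz":[0,0,0.45],"angular":[0,0,0]},{"xyz":[0,0,0.488],"angular":[0,0,0]},{"xyz":[0,0,0.488],"angular":[0,0,0]}])

```text
time: 44.48
ee_pos: [0.4274, -0.13, 0.0012]
eef_rot: [-0.001, 1.0, 0.001, -0.001]
ft_force: [-0.8, 0.2, 0.5]
width: 0.0639
grip_force: 0.0
```

Call:
servo_tool(motion=[{"xyz":[0,0,0],"angular":[0,0,0]},{"xyz":[0,0,0],"angular":[0,0,0]},{"xyz":[0,0,0],"angular":[0,0,0]},{"xyz":[0,0,0],"angular":[0,0,0]},{"xyz":[0,0,0],"angular":[0,0,0]},{"xyz":[0,0,0],"angular":[0,0,0]},{"xyz":[0,0,0],"angular":[0,0,0]}], claw=-1, grip_force=40)

```text
time: 45.07
ee_pos: [0.4291, -0.1309, 0.0036]
eef_rot: [-0.001, 1.0, -0.0, 0.001]
ft_force: [-1.1, 0.3, 5.0]
width: 0.0287
grip_force: 39.0
```

Call:
servo_tool(motion=[{"xyz":[0,0,-0.05],"angular":[0,0,0]},{"xyz":[0,0,-0.2],"angular":[0,0,0]},{"xyz":[0,0,-0.4],"angular":[0,0,0]},{"xyz":[0,0,-0.6],"angular":[0,0,0]},{"xyz":[0,0,-0.8],"angular":[0,0,0]},{"xyz":[0,0,-1],"angular":[0,0,0]},{"xyz":[0,0,-1],"angular":[0,0,0]}])

```text
time: 45.65
ee_pos: [0.4318, -0.1322, 0.2102]
eef_rot: [-0.001, 1.0, -0.003, 0.005]
ft_force: [1.3, -1.2, -1.5]
width: 0.0286
grip_force: 39.9
```

Call:
servo_tool(motion=[{"xyz":[-0.08,0.08,-0.15],"angular":[0,0,0]},{"xyz":[-0.2,0.2,-0.15],"angular":[0,0,0]},{"xyz":[-0.33,0.33,-0.15],"angular":[0,0,0]},{"xyz":[-0.46,0.46,-0.15],"angular":[0,0,0]},{"xyz":[-0.6,0.6,-0.15],"angular":[0,0,0]},{"xyz":[-0.73,0.73,-0.15],"angular":[0,0,0]},{"xyz":[-0.86,0.85,-0.15],"angular":[0,0,0]},{"xyz":[-0.944,0.925,-0.15],"angular":[0,0,0]},{"xyz":[-0.944,0.925,-0.15],"angular":[0,0,0]},{"xyz":[-0.944,0.925,-0.15],"angular":[0,0,0]}])

```text
time: 46.48
ee_pos: [0.6171, 0.0556, 0.2323]
eef_rot: [-0.002, 1.0, 0.0, -0.0]
ft_force: [0.1, 0.3, -1.7]
width: 0.0282
grip_force: 40.1
```

Call:
servo_tool(motion=[{"xyz":[0,0,0],"angular":[0,0,0]},{"xyz":[0,0,0],"angular":[0,0,0]},{"xyz":[0,0,0],"angular":[0,0,0]}])

```text
time: 46.73
ee_pos: [0.6163, 0.0539, 0.2329]
eef_rot: [-0.0, 1.0, 0.0, 0.0]
ft_force: [-0.0, 0.0, -0.6]
width: 0.0287
grip_force: 40.1
```

```bash
python3 -c "
from h import *
go(.6163,.0547,.1945)"
```

```text
ee [616.3  53.9 232.9] xyz [0.    0.004 0.192] ang [0.     0.     0.0001] j6 -0.031239536781963208
```

Call:
servo_tool(motion=[{"xyz":[0,0.002,0.07],"angular":[0,0,0]},{"xyz":[0,0.002,0.14],"angular":[0,0,0]},{"xyz":[0,0.002,0.18],"angular":[0,0,0]},{"xyz":[0,0.002,0.192],"angular":[0,0,0]},{"xyz":[0,0.002,0.192],"angular":[0,0,0]}])

```text
time: 47.15
ee_pos: [0.6163, 0.0547, 0.1937]
eef_rot: [-0.0, 1.0, 0.0, -0.001]
ft_force: [-0.0, 0.4, -1.2]
width: 0.0284
grip_force: 40.1
```

Call:
servo_tool(motion=[{"xyz":[0,0,0.01],"angular":[0,0,0]},{"xyz":[0,0,0.02],"angular":[0,0,0]},{"xyz":[0,0,0.03],"angular":[0,0,0]},{"xyz":[0,0,0.04],"angular":[0,0,0]},{"xyz":[0,0,0.04],"angular":[0,0,0]}])

```text
time: 47.57
ee_pos: [0.6167, 0.0551, 0.1857]
eef_rot: [-0.001, 1.0, 0.0, -0.0]
ft_force: [-0.2, -0.5, -0.9]
width: 0.0288
grip_force: 40.1
```

Call:
servo_tool(motion=[{"xyz":[0,0,0.01],"angular":[0,0,0]},{"xyz":[0,0,0.02],"angular":[0,0,0]},{"xyz":[0,0,0.03],"angular":[0,0,0]},{"xyz":[0,0,0.036],"angular":[0,0,0]},{"xyz":[0,0,0.036],"angular":[0,0,0]},{"xyz":[0,0,0.036],"angular":[0,0,0]}])

```text
time: 48.07
ee_pos: [0.6171, 0.0551, 0.1796]
eef_rot: [-0.001, 1.0, 0.0, 0.0]
ft_force: [-1.7, -0.2, 5.2]
width: 0.0285
grip_force: 40.8
```

Call:
servo_tool(motion=[{"xyz":[0,0,0],"angular":[0,0,0]},{"xyz":[0,0,0],"angular":[0,0,0]},{"xyz":[0,0,0],"angular":[0,0,0]},{"xyz":[0,0,0],"angular":[0,0,0]},{"xyz":[0,0,-0.1],"angular":[0,0,0]},{"xyz":[0,0,-0.2],"angular":[0,0,0]},{"xyz":[0,0,-0.3],"angular":[0,0,0]},{"xyz":[0,0,-0.3],"angular":[0,0,0]},{"xyz":[0,0,-0.3],"angular":[0,0,0]}], claw=0.1)

```text
time: 48.82
ee_pos: [0.6176, 0.055, 0.2397]
eef_rot: [-0.001, 1.0, 0.0, 0.001]
ft_force: [0.7, -0.1, -0.0]
width: 0.0472
grip_force: 0.0
```

Call:
servo_tool(motion=[{"xyz":[0.1,-0.16,0],"angular":[0,0,0]},{"xyz":[0.2,-0.32,0],"angular":[0,0,0]},{"xyz":[0.3,-0.48,0],"angular":[0,0,0]},{"xyz":[0.4,-0.64,0],"angular":[0,0,0]},{"xyz":[0.475,-0.795,0],"angular":[0,0,0]},{"xyz":[0.475,-0.795,0],"angular":[0,0,0]},{"xyz":[0.475,-0.795,0],"angular":[0,0,0]},{"xyz":[0.475,-0.795,0],"angular":[0,0,0]}])

```text
time: 49.48
ee_pos: [0.5219, -0.1038, 0.2382]
eef_rot: [-0.0, 1.0, 0.0, -0.0]
ft_force: [0.2, -0.1, -0.4]
width: 0.0468
grip_force: 0.0
```

```bash
python3 -c "
from h import *
for n in ('top','scene'):
    snap(n)
    for l,p,z in (('cap',CAP,.176),('throttle_knob',KN,.076)):
        for d in r.silhouettes(n,l): print(n,l,d['score'],np.round(fit(n,d['mask'],p,z)[0]*1e3,1),fit(n,d['mask'],p,z)[1],d['mask'].sum())
go(.522,-.105,.038)
a=snap('scene')[90:320,250:450];cv2.imwrite('pics/s10.png',cv2.resize(a,None,fx=2.6,fy=2.6,interpolation=2)[:,:,::-1])"
```

```text
top cap 0.73 [616.   55.4] 0.9601011276245117 845
top throttle_knob 0.85 [ 521.9 -103.5] 0.32798677682876587 314
scene cap 0.85 [616.5  54.3] 0.6463652849197388 569
scene throttle_knob 0.65 [ 519.3 -109.1] 0.48041582107543945 477
ee [ 522.4 -103.2  238.6] xyz [ 1.000e-03 -9.000e-03  1.003e+00] ang [ 0.0002 -0.0003  0.0014] j6 -0.33532075281656637
```

View pics/s10.png

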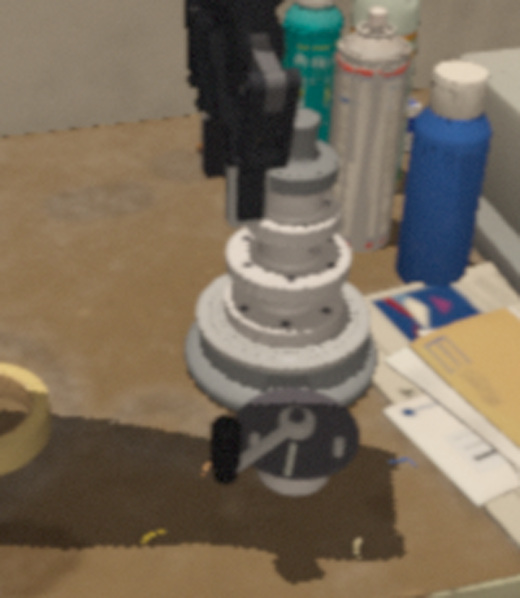

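Call:
servo_tool(motion=[{"xyz":[0,-0.007,0.2],"angular":[0,0,0]},{"xyz":[0,-0.007,0.4],"angular":[0,0,0]},{"xyz":[0,-0.007,0.6],"angular":[0,0,0]},{"xyz":[0,-0.007,0.75],"angular":[0,0,0]},{"xyz":[0,-0.007,0.85],"angular":[0,0,0]},{"xyz":[0,-0.007,0.92],"angular":[0,0,0]},{"xyz":[0,-0.007,0.97],"angular":[0,0,0]},{"xyz":[0,-0.007,0.99],"angular":[0,0,0]},{"xyz":[0,-0.007,0.99],"angular":[0,0,0]}])

```text
time: 50.58
ee_pos: [0.5219, -0.1052, 0.0404]
eef_rot: [-0.001, 1.0, 0.0, -0.001]
ft_force: [0.3, 0.2, -1.0]
width: 0.0467
grip_force: 0.0
```

Call:
servo_tool(motion=[{"xyz":[0,0,0],"angular":[0,0,0]},{"xyz":[0,0,0],"angular":[0,0,0]},{"xyz":[0,0,0],"angular":[0,0,0]},{"xyz":[0,0,0],"angular":[0,0,0]},{"xyz":[0,0,0],"angular":[0,0,0]},{"xyz":[0,0,0],"angular":[0,0,0]}], claw=-1)

```text
time: 51.08
ee_pos: [0.5231, -0.1056, 0.0419]
eef_rot: [-0.001, 1.0, -0.0, 0.001]
ft_force: [0.1, 1.2, 6.5]
width: 0.0195
grip_force: 39.8
```

```bash
python3 -c "
from h import *
o=r.get_obs();print(o['ee_pos'],o['ft_force'],o['width'])
print(ray('scene',336.5,263,.076),ray('scene',336.5,252,.092))"
```

```text
[ 0.5230743  -0.10556985  0.04193758] [0.11235048 1.21990335 6.51290066] 0.0194746559423329
[ 0.51834839 -0.11055403  0.076     ] [ 0.52070981 -0.10089413  0.092     ]
```

Call:
servo_tool(motion=[{"xyz":[-0.015,-0.023,0],"angular":[0,0,0]},{"xyz":[-0.031,-0.045,0],"angular":[0,0,0]},{"xyz":[-0.049,-0.065,0],"angular":[0,0,0]},{"xyz":[-0.068,-0.084,0],"angular":[0,0,0]},{"xyz":[-0.089,-0.102,0],"angular":[0,0,0]},{"xyz":[-0.11,-0.118,0],"angular":[0,0,0]},{"xyz":[-0.133,-0.132,0],"angular":[0,0,0]},{"xyz":[-0.157,-0.144,0],"angular":[0,0,0]},{"xyz":[-0.157,-0.144,0],"angular":[0,0,0]},{"xyz":[-0.157,-0.144,0],"angular":[0,0,0]}])

```text
time: 51.92
ee_pos: [0.5536, -0.1331, 0.0415]
eef_rot: [-0.001, 1.0, 0.001, 0.0]
ft_force: [-2.4, 5.6, 6.7]
width: 0.0196
grip_force: 39.5
```

Call:
servo_tool(motion=[{"xyz":[0,0,0],"angular":[0,0,0]},{"xyz":[0,0,0],"angular":[0,0,0]},{"xyz":[0,0,0],"angular":[0,0,0]}])

```text
time: 52.17
ee_pos: [0.5536, -0.1331, 0.0415]
eef_rot: [-0.001, 1.0, 0.001, 0.0]
ft_force: [-1.4, 6.1, 5.4]
width: 0.0197
grip_force: 39.5
```

Call:
servo_tool(motion=[{"xyz":[-0.007,0.002,0],"angular":[0,0,0]},{"xyz":[-0.007,0.002,0],"angular":[0,0,0]},{"xyz":[-0.007,0.002,0],"angular":[0,0,0]}])

```text
time: 52.42
ee_pos: [0.5542, -0.1334, 0.0414]
eef_rot: [-0.001, 1.0, 0.0, -0.001]
ft_force: [-5.0, 2.3, 7.3]
width: 0.0198
grip_force: 39.6
```

Call:
servo_tool(motion=[{"xyz":[0,0,0],"angular":[0,0,0]},{"xyz":[0,0,0],"angular":[0,0,0]},{"xyz":[0,0,0],"angular":[0,0,0]},{"xyz":[0,0,0],"angular":[0,0,0]},{"xyz":[0,0,-0.2],"angular":[0,0,0]},{"xyz":[0,0,-0.4],"angular":[0,0,0]},{"xyz":[0,0,-0.6],"angular":[0,0,0]},{"xyz":[0,0,-0.8],"angular":[0,0,0]},{"xyz":[0,0,-0.9],"angular":[0,0,0]}], claw=0.1)

```text
time: 53.17
ee_pos: [0.5565, -0.1344, 0.2258]
eef_rot: [-0.001, 1.0, -0.001, 0.003]
ft_force: [0.9, -0.1, 0.3]
width: 0.0468
grip_force: 0.0
```

Call:
servo_tool(motion=[{"xyz":[0.2,0,0],"angular":[0,0,0]},{"xyz":[0.4,0,0],"angular":[0,0,0]},{"xyz":[0.6,0,0],"angular":[0,0,0]},{"xyz":[0.8,-0.1,0],"angular":[0,0,0]},{"xyz":[1,-0.2,0],"angular":[0,0,0]},{"xyz":[1,-0.3,0],"angular":[0,0,0]},{"xyz":[1,-0.3,0],"angular":[0,0,0]},{"xyz":[1,-0.3,0],"angular":[0,0,0]}])

```text
time: 53.83
ee_pos: [0.3548, -0.195, 0.2212]
eef_rot: [0.001, 1.0, -0.0, 0.0]
ft_force: [-0.2, 0.0, 0.3]
width: 0.0473
grip_force: 0.0
```

```bash
python3 -c "
from h import *
a=snap('scene')[220:300,310:430];b=snap('top')[130:230,360:460]
cv2.imwrite('pics/s11.png',np.hstack([cv2.resize(a,(480,320),interpolation=2),cv2.resize(b,(320,320),interpolation=2)])[:,:,::-1])
K=[.5842,-.0690]
for n in('scene','top'):
  for t in(-110,-113,-115.5,-118,-121):
    p=[K[0]+.072*np.cos(np.radians(t)),K[1]+.072*np.sin(np.radians(t))]
    print(n,t,np.round(proj(n,p+[.09]),1),np.round(proj(n,p+[.058]),1))"
```

```text
scene -110 [365.  263.5] [363.9 277.2]
scene -113 [362.7 263.3] [361.7 277. ]
scene -115.5 [360.8 263.1] [359.9 276.7]
scene -118 [358.9 262.8] [358.  276.4]
scene -121 [356.7 262.3] [355.8 276. ]
top -110 [430.2 188.5] [426.7 191.2]
top -113 [429.6 190. ] [426.2 192.7]
top -115.5 [429.1 191.3] [425.7 194. ]
top -118 [428.5 192.6] [425.1 195.2]
top -121 [427.7 194. ] [424.3 196.6]
```

View pics/s11.png

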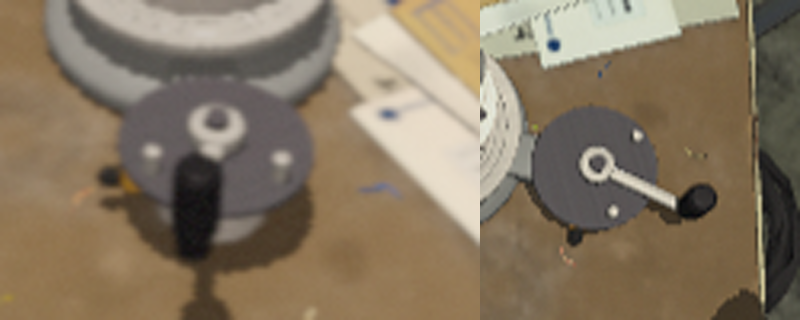

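```bash
python3 -c "
from h import *
snap('top','tEnd'); snap('scene','sEnd')
for n in('top','scene'):
  for f,z,rs in((n+'0',.0405,(.02,.042)),(n[0]+'End',.05,(.02,.052))):
    g=cv2.imread(f'pics/{f}.png',0).astype(float)
    P=[.5842,-.0690]; T=np.radians(np.arange(-160,-60,.5)); s=0
    prof=[]
    for t in T:
        q=np.array([proj(n,[P[0]+a*np.cos(t),P[1]+a*np.sin(t),z]) for a in np.linspace(*rs,12)],np.float32)
        prof.append(cv2.remap(g,q[:,:1],q[:,1:],1).mean() if 0 else cv2.remap(g.astype(np.float32),q[:,:1],q[:,1:],cv2.INTER_LINEAR).mean())
    prof=np.array(prof); k=np.argsort(prof)[-1]; w=np.clip(prof-np.median(prof)-.4*(prof.max()-np.median(prof)),0,None); w[abs(np.arange(len(T))-k)>24]=0
    print(n,f,np.degrees(T[k]),np.degrees((w*T).sum()/w.sum()),prof.max(),np.median(prof))
"
```

```text
top top0 -114.5 -114.85110233609666 196.73413 84.024414Traceback (most recent call last):
  File "<string>", line 10, in <module>
    q=np.array([proj(n,[P[0]+a*np.cos(t),P[1]+a*np.sin(t),z]) for a in np.linspace(*rs,12)],np.float32)
                ~~~~^^^^^^^^^^^^^^^^^^^^^^^^^^^^^^^^^^^^^^^^^
  File "h.py", line 11, in proj
    K,M,t=cam(n); q=K@(M@np.array(p,float)+t); return q[:2]/q[2]
          ~~~^^^
  File "h.py", line 5, in cam
    c=r.camera_info(n); M=cv2.Rodrigues(np.array(c["rvec"],float))[0]
ValueError: time passes only in moves, steps and waits
```

```bash
sed -i 's/^def cam/import functools\n@functools.cache\ndef cam/' h.py; ls pics; python3 -c "
from h import *
import os
for n in('top','scene'):
  for f,z,rs in((n+'0',.0405,(.02,.042)),(n[0]+'End',.05,(.02,.052))):
    g=cv2.imread(f'pics/{f}.png',0).astype(np.float32)
    for P in([.5842,-.0690],[.5855,-.0693]):
      T=np.radians(np.arange(-140,-95,.5)); prof=[]
      for t in T:
        q=np.array([proj(n,[P[0]+a*np.cos(t),P[1]+a*np.sin(t),z]) for a in np.linspace(*rs,12)],np.float32)
        prof.append(cv2.remap(g,q[:,:1],q[:,1:],cv2.INTER_LINEAR).mean())
      prof=np.array(prof); k=prof.argmax(); w=np.clip(prof-np.median(prof)-.4*(prof.max()-np.median(prof)),0,None); w[abs(np.arange(len(T))-k)>24]=0
      print(n,f,np.degrees(T[k]),np.degrees((w*T).sum()/w.sum()),prof.max(),np.median(prof))
"
```

```text
knob1.png
knob2.png
s10.png
s11.png
s3.png
s4.png
s5.png
s6.png
s7.png
s8.png
s9.png
sEnd.png
scene0.png
scene0c.png
t5.png
tEnd.png
top0.png
top0c.png
top top0 -114.5 -114.85479943148802 196.73413 82.2037
top top0 -117.0 -117.19269734639751 196.6565 81.984535
top tEnd -117.0 -115.94521679547248 207.76204 93.06869
top tEnd -119.0 -117.89941259752534 206.97493 92.16174
scene scene0 -119.5 -119.81699907858176 189.07324 94.78755
scene scene0 -122.0 -122.20262704040431 186.81323 96.3293
scene sEnd -95.5 -100.86913954908657 93.45638 45.990967
scene sEnd -96.00000000000001 -101.43363029885197 93.93652 47.977783
```

```bash
python3 -c "
from bench import r
print(r.sign_off())"
```

```text
the job is handed in; nothing more can be done
None
```

The job is handed in, with no verdict shown: I closed the throttle first, stacked the two wide hubs and then the one narrow hub (the only three present), put the cap on top fully home, and set the lever to about 0.02 rad below the idle mark.

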